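# Read the code of a D-bore hub with a two-stage trigger

### The arm

A 7-joint arm with a two-finger parallel gripper is mounted at the origin on a cart in front of the work surface, level with it; the furniture and walls round the work are solid. World frame = base frame: x ahead of the robot, y to its left, z up, the work surface at z = 0. Lengths are in m, angles in rad, forces in N, time in s.
With the tool pointing down it reaches from about 0.4 to 0.875 m from the base axis. Payload 19.3 kg.
Tool frame: the origin (TCP) lies on the front face of the gripper's body, between the roots of the fingers; the fingertips stand 73 mm ahead of it and the grasp point (between the pads) lies 54 mm ahead of it; z points along the fingers, y is the direction in which the jaws open and shut (so a half turn about z gives the same grasp; the last joint's range is limited). The gripper opens to 85 mm and grips with 20 to 120 N. Pads are 22 mm wide; open, the fingers measure 114 mm over their backs; the gripper's body (76 mm by 85 mm) begins 54 mm behind the grasp point. The pads swing forward as they close: fully open they stand 13 mm farther back than shut.
Start: joints at [-1.21, 0.521, -0.036, 1.599, 0.021, 1.021, -0.113], TCP at [0.261, 0.568, 0.304] pointing down, gripper open.
Joint ranges: [-2.91, 2.91], [-0.3, 2.13], [-1.5, 1.42], [0.17, 2.43], [-1.26, 4.41], [0.16, 1.93], [-2.52, 2.52]. Speed limits (rad/s): [1.89, 1.89, 2.39, 2.39, 3.01, 3.01, 3.01].

### API

Orientations are given as [roll, pitch, yaw] about the fixed x, y, z axes, in that order (R = Rz(yaw) Ry(pitch) Rx(roll)).
In Python, from workcell import bot gives the robot as it stands.
- The arm moves only by the shell command python3 -m crank 'ROWS' [OPENING] [FORCE]. ROWS is a JSON object of lists of equal length, an entry for each row: "travel": the shift along the world's x, y, z in cm, a list of three; "rot": the turn, a rotation vector about the world's x, y, z in degrees, a list of three. A call has 1 to 8 rows; each row is the pose to reach, as a shift and turn from the pose commanded when the call began; what a row does not reach only later rows make up. A row lasts 1/10 s, in which the tool goes at most 50 mm and 8.59 degrees, less where a joint would pass 70% of its speed; a pose out of reach is approached as far as the arm can. A call with a gripper value outside its range is refused whole. OPENING is the opening, from -1 (shut) to 1 (fully open), so that 0 is half open, set as the call begins (- or left out, the last holds). The fingers move at their own pace and stop on an object; FORCE is the grip in N (left out, the last holds). Time passes only in rows, so rows that repeat a pose let the fingers close. It gives the time, the measured TCP pose, the force and the opening at its end, in the units of the state.
- bot.observe(): the state, without advancing time (a new reading comes with each control period).
- bot.grab_frame(name): name is "scene" or "top" or "wrist"; returns the picture (384x512x3 uint8, red, green, blue); there is no depth.
- bot.camera_model(name): a dict with "fx", "fy", "cx", "cy" (pixels), "R" (3x3) and "t" (3): a world point X has camera coordinates R X + t. Camera axes: x right, y down, z forward; pixel columns grow to the right and rows downward; lengths in m; the calibration is good to about 2 mm. A picture is of the moment at which its call begins: read the wrist's pose just before it. camera_model takes no time and is no camera call; for the wrist camera it gives the pose at the moment of the call.
- bot.job_done(): hands the job in, once; it reports no verdict.
Trained networks look in the newest picture that a camera, given by its name, has taken for a name from the list of things; names that differ only in an ending like _2 or _b are one class to them, and where a whole thing is asked for, a point or a joint stands for the part that bears it (a point fixed in the world has none). Each returns a list of dicts, best first, with "conf" (0 to 1); they miss things now and then, are a little off and sometimes report something else, mostly with a low value. They report only what shows in the picture. A call takes as long as a camera call. They do not tell look-alikes from the thing itself.
- bot.silhouettes(camera, thing): "pixels" (384x512 bool, what is visible of it) and "box" ([centre column, centre row, width, height] in pixels, round what is visible of it).
The state is a dict: "clock": time; "qpos": joint angles; "qd": joint speeds; "joint_efforts": joint torques, N m; "position": TCP position; "tool_rot": TCP orientation; "force": force on the tool from outside, world axes, zero at the start; "moment": the same for the moment, N m; "grip_width": finger opening in m.
Only numpy, scipy, OpenCV 4.12 (cv2) and the standard library are available. Lean on these libraries where they do the work, as an engineer would, in place of code of your own. Each camera call takes 0.05 s, during which the arm holds its last target.

### The job

Take the square hub from the table, set it fully down on the flatted post so that its D-bore matches the flat and its etched code faces the reader, and let go of it. Squeeze the reader's trigger to its pressure point and hold it there for a good second while the aiming light settles, then squeeze through the pressure point to the stop for half a second to take the reading, and release the trigger; never pull it through while the post is empty. Then lift the hub off and put it in the dark parts bin, without disturbing the other things on the table.

Things in the scene. Friction and masses are not known exactly. Their poses are not given: they have to be found in the camera images.
- hub_mid (a point): Centre, half-way up, of the loose bare-metal hub: a square 30 x 30 mm, 38 mm tall, about 0.12 kg, its sides along its own x and y. A D-bore runs right through it along z: 16 mm across with a flat 5 mm from the axis on the hub's -y side. The outer -y face bears a dark dotted code on a white patch. It starts upright on the table, within 1.5 rad of the yaw that fits the post.
- post_seat (a point): Centre of the post's shoulder, 62 mm up, axes as the station. A flatted shaft, 14.4 mm across, stands 28 mm up from it; its flat, 4.2 mm from the axis, looks to -y, at the reader. The hub goes on only with its x and y parallel to the station's x and y (0.12 rad of play); fully down, hub_mid is 19 mm above this point. Turned wrongly it stays on top of the shaft.
- station: Fixed reading station: base plate 80 (x) x 210 (y) x 10 mm, origin at the centre of its underside. Post on the +y half, 65 mm from the origin. On the -y half a grey and black pistol-shaped code reader lies on its side, clamped by its barrel, looking to +y at the post; barrel along y, within 32 mm of the line x = 0, clamp top 117 mm up. Its handle sticks out to -x, axis 85 mm up.
- trigger_face (a point): Middle of the front face (looks to the station's +y) of the reader's blue trigger blade, 85 mm up; moves with the trigger, axes as the station. Blade 50 mm long along x, 22 mm tall. Squeeze from above, fingers closing along the station's y, one on the blade, one on the handle's back. Handle back to blade: 51 mm at rest, 44 mm at the pressure point, 38 mm fully through.
- grip_back (a point): Point on the back face (looks to the station's -y) of the reader's handle, right behind the trigger at the same height; fixed, axes as the station. The handle is 30 mm deep along y and 28 mm thick vertically, free above and below, from 25 to 138 mm to the -x of the station's origin.
- trigger_first (a joint): First stage of the trigger: travel of the blade towards the handle, in m: 0 at rest, 0.007 at the pressure point. Soft spring, 1.5 N rising to 3.5 N; it springs back when let go.
- trigger_second (a joint): Second stage of the trigger: further travel of blade and collar into the handle, in m: 0 until the pressure point is overcome, 0.006 at the stop. Takes 9 N to begin and 13 N at the stop; it springs back when let go. Between 3.5 and 9 N the trigger stands still at its pressure point.
- bin_floor (a point): Middle of the inner floor of the dark grey open parts bin, which is fixed: outside 90 mm along its own x, 60 mm along its own y, 40 mm tall, walls 2 mm, the floor 2.5 mm above the table.
- coupling_a: Chrome turret-shaped coupling standing upright, 33 mm across, 46 mm tall, origin at the centre of its underside. Bystander.
- adapter_a: Black adapter box 44 x 91 x 26 mm lying flat, origin at the centre of its underside. Bystander.
- tally: Small chromed hand tally counter lying flat, 72 x 44 x 20 mm, origin at the centre of its underside. Bystander.
Mind the look-alikes: they are no part of the job. Leave any purple look-alike of the part that bears hub_mid alone.

How it is judged:
By the outcome, as a careful person would: the job done as asked, in the order asked, and still so for the second after the job is handed in, with the robot touching nothing.
It also fails if it takes over 61 s, if anything falls off the work surface, if the arm or the gripper's body presses on something with over 40 N, if the wrist force passes 120 N, or if a joint passes its speed limit or range.

## Working session

There is one attempt and no reset: what is moved stays moved. The work goes in short steps, Python scripts to look and compute and a shell command to move; the robot and the scene stay as the last step left them, time stands still between calls to the robot, and variables do not carry over. Pictures are saved under pics/ and viewed, and the job is handed in when it is done.

```bash
ls; mkdir -p pics
python3 - <<'E'
from workcell import bot
import cv2
print(bot.observe())
for c in ["scene","top","wrist"]:
    im=bot.grab_frame(c); cv2.imwrite(f"pics/{c}0.png",cv2.cvtColor(im,cv2.COLOR_RGB2BGR))
    m=bot.camera_model(c); print(c,m)
E
```

```text
pics
{'clock': 0.0, 'qpos': array([-1.21019464,  0.5220027 , -0.03633413,  1.59999183,  0.02120625,
        1.02111649, -0.11280023]), 'qd': array([ 8.89450474e-05, -3.06665450e-04, -8.13185349e-04,  3.24109291e-04,
        1.09488764e-03, -3.22395576e-03,  3.59763568e-04]), 'joint_efforts': array([-9.69900902e-04, -9.27098751e+01,  1.97932094e+00, -3.69918466e+01,
        1.77590753e-02,  8.37193831e-03, -1.78571014e-05]), 'position': array([0.26091967, 0.5676515 , 0.30333846]), 'tool_rot': array([-3.14046259e+00,  8.33737224e-05,  2.71078962e+00]), 'force': array([-0.28522608,  0.35952458, -0.12862674]), 'moment': array([ 0.04015964, -0.0091271 , -0.02001524]), 'grip_width': 0.0852277307798582}
scene {'fx': 417.7300337081134, 'fy': 417.7300337081134, 'cx': 253.24123777766175, 'cy': 186.60603880497465, 'R': array([[ 0.61250065, -0.79036298, -0.01301185],
       [-0.39875374, -0.29472195, -0.86840914],
       [ 0.68252356,  0.53708968, -0.49567758]]), 't': array([-0.25661363,  0.3116594 ,  0.47070235])}
top {'fx': 437.55621216302205, 'fy': 437.55621216302205, 'cx': 247.07999223945745, 'cy': 197.69214403851146, 'R': array([[-0.02967235, -0.9995586 ,  0.00146643],
       [-0.99356136,  0.02933377, -0.10943196],
       [ 0.10934064, -0.00470409, -0.99399321]]), 't': array([0.14227382, 0.51611414, 1.08803082])}
wrist {'fx': 312.2658268377749, 'fy': 312.2658268377749, 'cx': 254.74121128306385, 'cy': 185.86548986876127, 'R': array([[ 0.4193874 ,  0.90780682, -0.00098768],
       [ 0.87196498, -0.40252606,  0.27865722],
       [ 0.25256936, -0.11772655, -0.96039012]]), 't': array([-0.62479377, -0.03307891,  0.3798753 ])}
```

View pics/scene0.png

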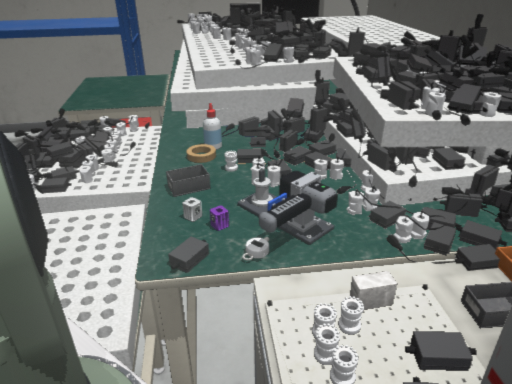

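View pics/top0.png

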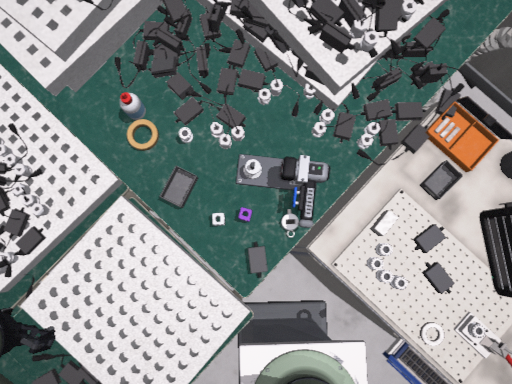

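View pics/wrist0.png

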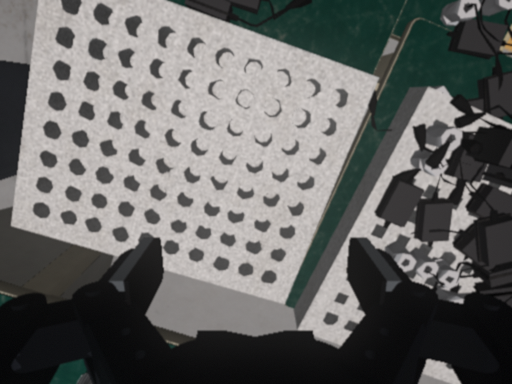

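```bash
cat > h.py <<'E'
from workcell import bot
import numpy as np, cv2
def proj(c,X,m=None):
    m=m or bot.camera_model(c); p=m['R']@np.asarray(X,float)+m['t']; return np.array([m['fx']*p[0]/p[2]+m['cx'],m['fy']*p[1]/p[2]+m['cy']])
def ray(m,u,v):
    d=m['R'].T@np.array([(u-m['cx'])/m['fx'],(v-m['cy'])/m['fy'],1]); return -m['R'].T@m['t'],d
def onz(m,u,v,z):
    o,d=ray(m,u,v); return o+d*(z-o[2])/d[2]
def crop(c,im,x0,y0,w,h,s,name):
    cv2.imwrite('pics/'+name,cv2.resize(cv2.cvtColor(im[y0:y0+h,x0:x0+w],cv2.COLOR_RGB2BGR),None,fx=s,fy=s,interpolation=cv2.INTER_CUBIC))
E
python3 - <<'E'
from h import *
ims={c:bot.grab_frame(c) for c in ["scene","top"]}
crop('scene',ims['scene'],150,140,200,140,4,'sc1.png')
crop('top',ims['top'],140,120,200,150,4,'tc1.png')
for c in ["scene","top"]:
    m=bot.camera_model(c)
    for t in ["hub_mid","station","bin_floor","coupling_a","adapter_a","tally","trigger_face"]:
        for r in bot.silhouettes(c,t)[:3]:
            print(c,t,round(r['conf'],2),np.round(r['box'],1),np.round(onz(m,r['box'][0],r['box'][1],0.02),3)[:2])
E
```

```text
scene hub_mid 0.82 [193.1 209.8  19.2  23.8] [0.468 0.199]
scene hub_mid 0.76 [218.4 215.6  20.2  27.4] [0.483 0.141]
scene station 0.8 [289.4 207.8 101.1  76.3] [0.596 0.039]
scene bin_floor 0.92 [189.3 178.4  44.3  32.1] [0.562 0.306]
scene coupling_a 0.67 [232.1 157.3  13.3  23. ] [0.713 0.298]
scene adapter_a 0.75 [188.4 253.7  38.1  33.2] [0.358 0.101]
scene tally 0.69 [256.4 246.8  21.2  21.7] [0.448 0.014]
scene trigger_face 0.64 [277.4 200.7  23.6  17.8] [0.604 0.076]
scene trigger_face 0.19 [289.8 206.   98.5  73.6] [0.602 0.043]
top hub_mid 0.68 [249.  213.6  15.   16.6] [0.48  0.123]
top hub_mid 0.59 [181.2 185.6  39.   38.5] [0.557 0.296]
top station 0.96 [284.2 191.9  92.7  70.3] [0.533 0.031]
top station 0.66 [178.9 188.1  39.3  41.9] [0.551 0.302]
top coupling_a 0.49 [184.5 133.2  16.6  15.5] [0.695 0.285]
top adapter_a 0.97 [258.6 258.1  20.5  38.1] [0.366 0.102]
top tally 0.81 [290.9 221.1  11.1  25.4] [0.458 0.017]
```

```bash
ls pics
```

```text
sc1.png
scene0.png
tc1.png
top0.png
wrist0.png
```

View pics/sc1.png

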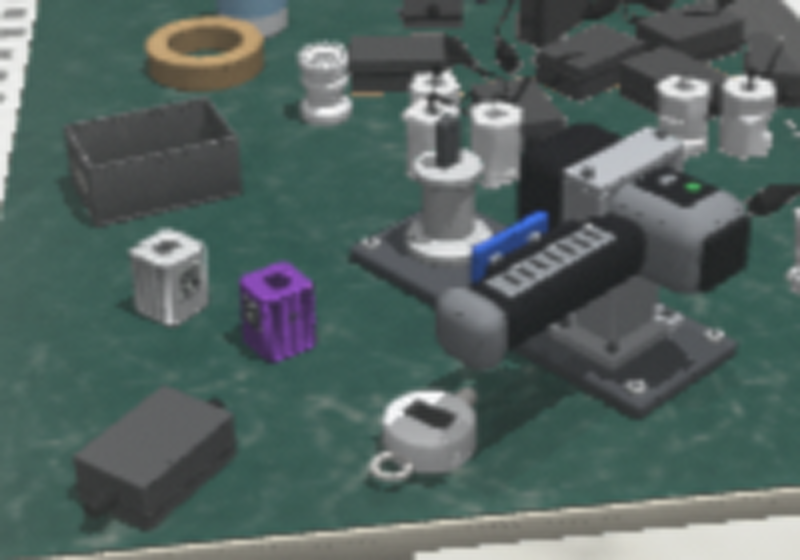

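View pics/tc1.png

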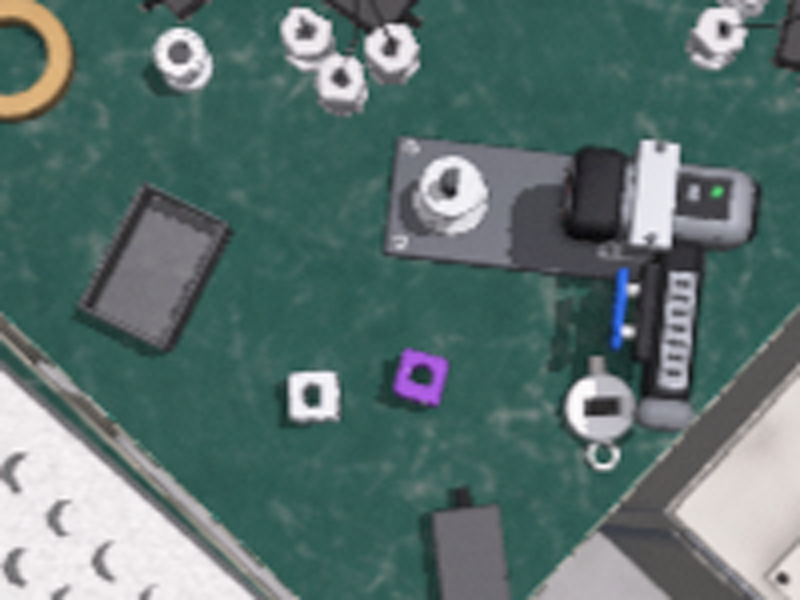

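```bash
cat > fit.py <<'E'
from h import *
from scipy.optimize import least_squares
S=bot.camera_model('scene');T=bot.camera_model('top')
obs=[(T,(240,154.2),(.04,.105)),(T,(236.2,183),(-.04,.105)),(S,(237.5,203.8),(-.04,.105)),(S,(310,243),(-.04,-.105)),(S,(333.5,226),(.04,-.105))]
def w(p,q,z=.01):
    c,s=np.cos(p[2]),np.sin(p[2]); return np.array([p[0]+c*q[0]-s*q[1],p[1]+s*q[0]+c*q[1],z])
r=least_squares(lambda p:np.concatenate([proj(0,w(p,q),m)-uv for m,uv,q in obs]),[.58,.04,0])
print(r.x,np.round(r.fun,1))
E
python3 - <<'E'
from fit import *
p=r.x
ims={c:bot.grab_frame(c) for c in ["scene","top"]}
crop(0,ims['scene'],170,190,64,48,12,'hubs_s.png')
for c,x0,y0 in (('scene',220,160),('top',225,140)):
    s=6;W,H=130,95
    im=cv2.resize(cv2.cvtColor(ims[c][y0:y0+H,x0:x0+W],cv2.COLOR_RGB2BGR),None,fx=s,fy=s,interpolation=cv2.INTER_CUBIC)
    m=bot.camera_model(c)
    def P(q,z): 
        u=(proj(c,w(p,q,z),m)-[x0,y0]+.5)*s; return tuple(int(a) for a in u)
    cs=[(.04,.105),(-.04,.105),(-.04,-.105),(.04,-.105)]
    for i in range(4): cv2.line(im,P(cs[i],.01),P(cs[(i+1)%4],.01),(0,255,255),1)
    for q,z in (((0,.065),.062),((0,.065),.09)): cv2.circle(im,P(q,z),3,(0,0,255),-1)
    th=np.linspace(0,2*np.pi,60)
    for a in th: cv2.circle(im,P((.0072*np.cos(a),.065+.0072*np.sin(a)),.09),1,(0,255,0),-1)
    for x in (-.025,-.138):cv2.circle(im,P((x,-.04),.085),3,(255,0,255),-1)
    cv2.imwrite(f'pics/fit_{c}.png',im)
E
```

```text
[ 0.58254528  0.04502718 -0.15276079] [-0.3 -0.3 -0.3  0.9 -0.8 -1.7 -0.3  0.4  1.7  0.4]
```

View pics/hubs_s.png

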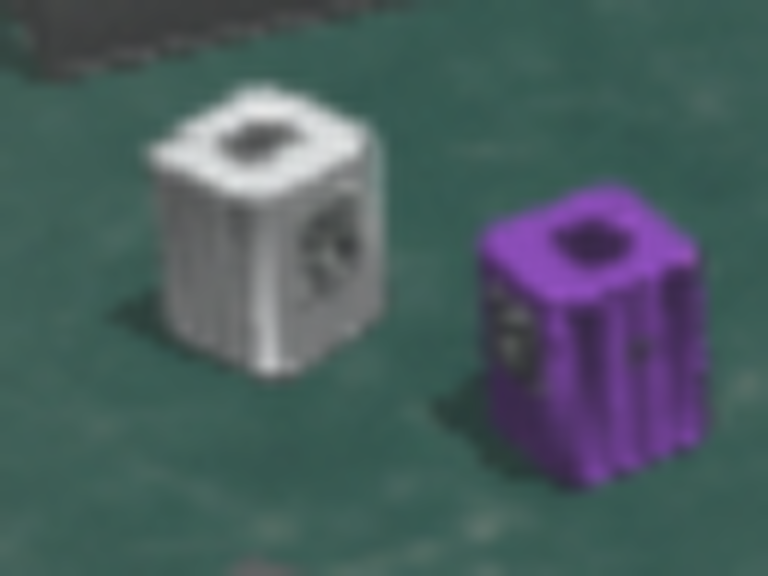

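View pics/fit_scene.png

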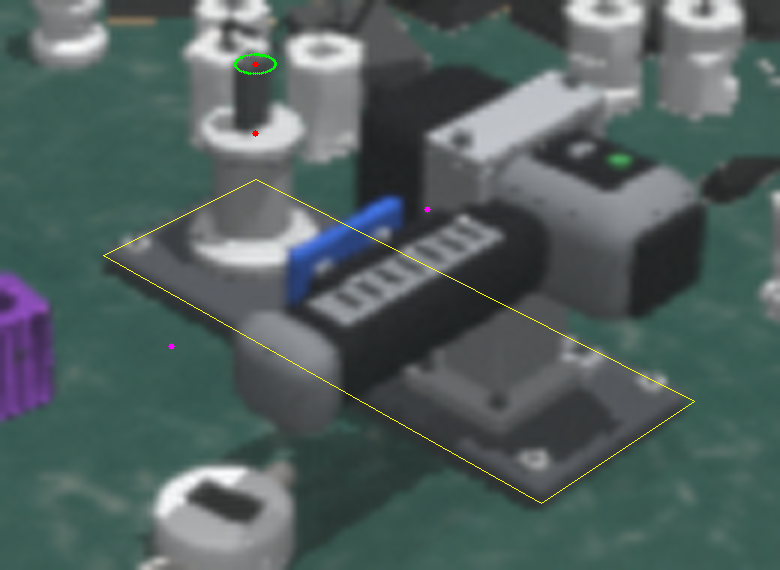

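View pics/fit_top.png

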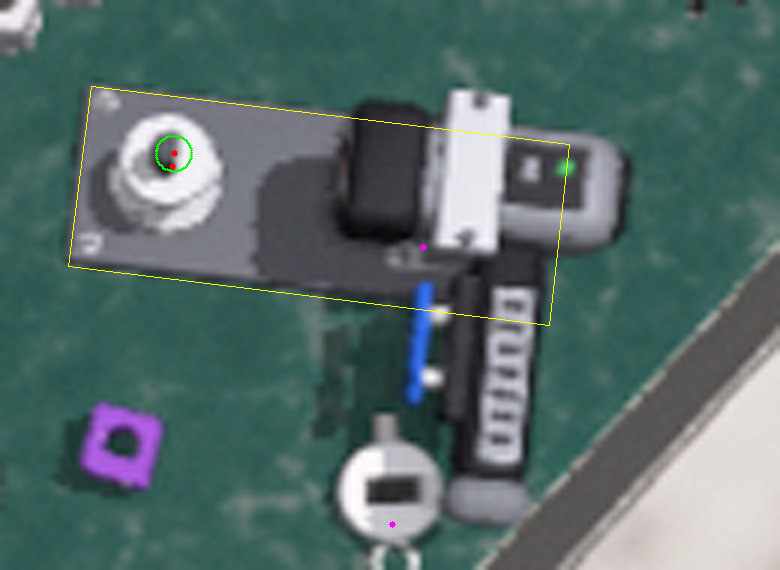

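Run:
```python
from h import *
from scipy.spatial.transform import Rotation as Ro
o=bot.observe(); m=bot.camera_model('wrist')
Rt=Ro.from_euler('xyz',o['tool_rot']).as_matrix()
c=-m['R'].T@m['t']
print('cam in tool',Rt.T@(c-o['position']),'axis',Rt.T@m['R'][2], 'camx',Rt.T@m['R'][0])
RR=m['R']@Rt; tt=RR@(Rt.T@(c-o['position'])); np.savez('wcam.npz',RR=RR,c=Rt.T@(c-o['position']))
# hub from masks
T=bot.camera_model('top')
bot.grab_frame('top')
print(onz(T,140+312/4,120+396/4,.038), onz(T,140+420/4,120+377/4,.038))
for yaw in (90,):
  R2=Ro.from_euler('xyz',[np.pi,0,np.radians(yaw)]).as_matrix()
  for P in ([.42,.195,.25],[.38,.195,.25],[.466,.195,.25],[.52,.195,.25]):
    Rc=RR@R2.T; cc=np.array(P)+R2@np.load('wcam.npz')['c']
    mm=dict(m,R=Rc,t=-Rc@cc); print(P,proj(0,[.466,.197,.038],mm),proj(0,[.483,.13,.038],mm))
```

```text
cam in tool [ 0.07287592  0.00042308 -0.06994883] axis [-2.78614227e-01 -7.04648002e-04  9.60402841e-01] camx [-1.90676137e-03  9.99998166e-01  1.80544932e-04]
[0.46729382 0.20168576 0.038     ] [0.47724912 0.133465   0.038     ]
[0.42, 0.195, 0.25] [303.93299815 174.50668101] [318.26473228 240.15597526]
[0.38, 0.195, 0.25] [346.93897243 174.42899539] [358.67668654 240.08896367]
[0.466, 0.195, 0.25] [254.48644353 174.59600084] [271.80009359 240.23302348]
[0.52, 0.195, 0.25] [196.45456459 174.70082912] [217.26707775 240.32345078]
```

```bash
python3 -m crank '{"travel":[[2.5,-4.2,-0.6],[5,-8.4,-1.2],[7.5,-12.6,-1.8],[10,-17,-2.5],[12.5,-21.5,-3.1],[15,-26,-3.8],[17.5,-31,-4.5],[19.5,-35,-5]],"rot":[[0,0,-8],[0,0,-16],[0,0,-24],[0,0,-32],[0,0,-40],[0,0,-48],[0,0,-56],[0,0,-64]]}' 
python3 -m crank '{"travel":[[1,-1.7,-0.3],[1,-1.7,-0.3],[1,-1.7,-0.3]],"rot":[[0,0,-1],[0,0,-1],[0,0,-1]]}'
python3 - <<'E'
from h import *
o=bot.observe(); m=bot.camera_model('wrist'); print(o['position'],o['tool_rot'],o['qpos'])
im=bot.grab_frame('wrist'); crop(0,im,0,0,512,384,1.5,'w1.png'); np.savez('w1.npz',im=im,**m)
for r in bot.silhouettes('wrist','hub_mid'): print(r['conf'],r['box'],onz(m,r['box'][0],r['box'][1],.038))
E
```

```text
clock: 1.9
position: [0.4539, 0.2216, 0.2546]
tool_rot: [3.141, -0.0, 1.588]
force: [1.1, 0.4, 0.8]
grip_width: 0.0855
clock: 2.2
position: [0.4632, 0.2066, 0.2516]
tool_rot: [-3.141, -0.0, 1.576]
force: [-0.6, -0.0, 0.2]
grip_width: 0.0855
[0.46324034 0.20662497 0.25163427] [-3.14149581e+00 -2.66860415e-04  1.57641154e+00] [-0.75953493  0.42114864  0.29237457  1.97096082 -0.17002054  0.77264658
 -0.36351879]
0.71 [271.3, 235.8, 33.8, 44.9] [0.47794107 0.14491998 0.038     ]
0.59 [261.4, 175.2, 34.7, 42.1] [0.4675275  0.20683936 0.038     ]
0.35 [365.4, 279.4, 106.1, 137.5] [0.57628963 0.09600373 0.038     ]
```

View pics/w1.png

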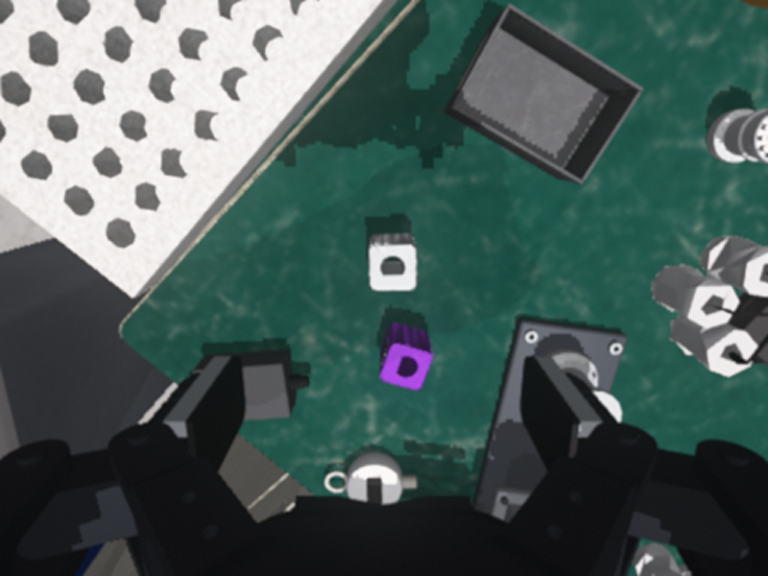

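Run:
```python
from h import *
im=np.load('w1.npz')['im']
crop(0,im,230,140,70,60,11,'w1h.png'); crop(0,im,290,0,150,130,5,'w1b.png'); crop(0,im,310,200,110,90,7,'w1p.png')
```

```text
(no output)
```

View pics/w1h.png

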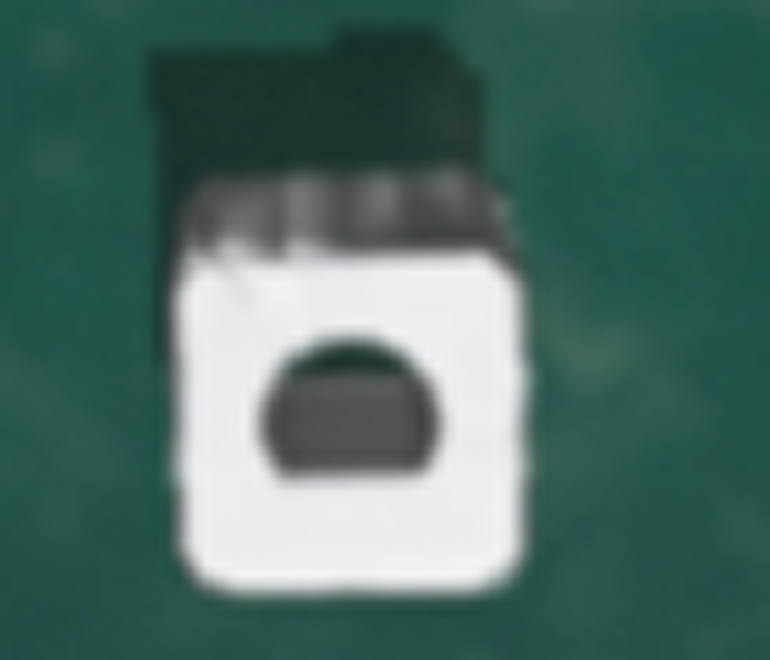

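View pics/w1b.png

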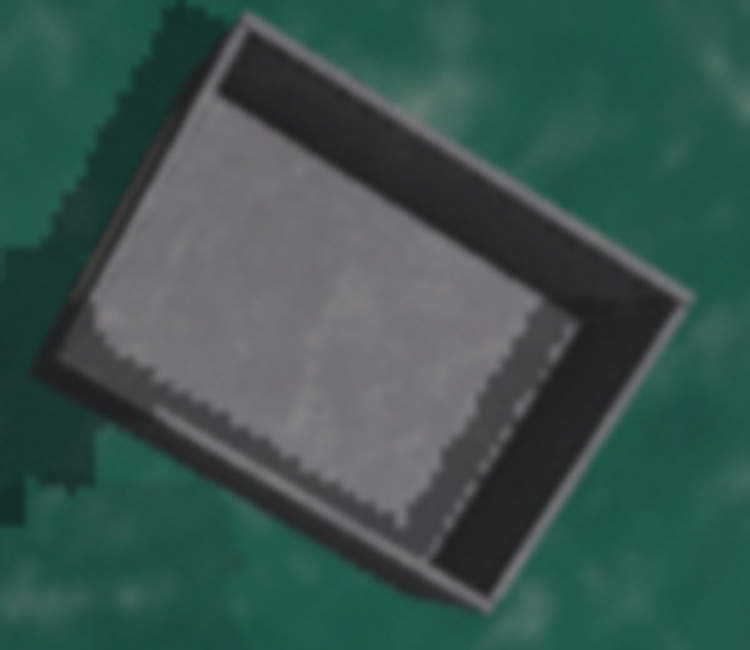

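View pics/w1p.png

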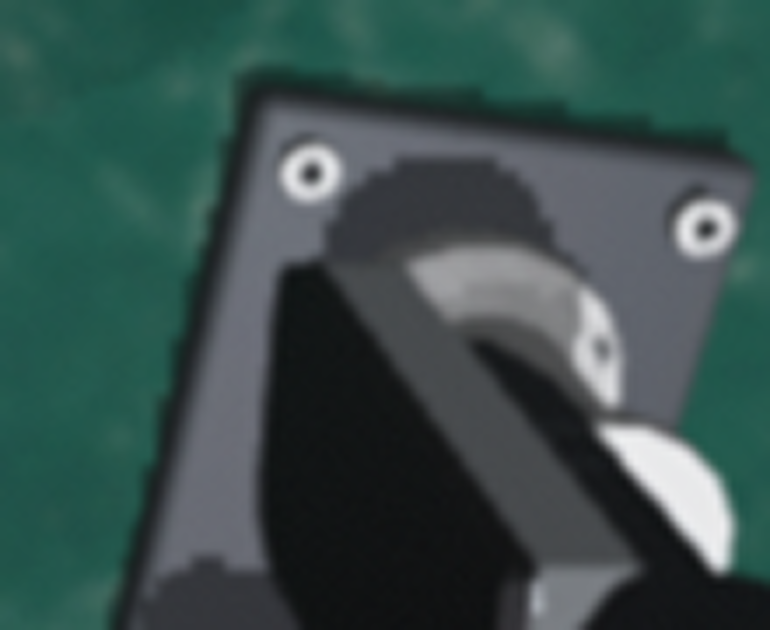

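Run:
```python
from h import *
d=np.load('w1.npz'); im=d['im']; m={k:d[k] for k in d.files}
sub=im[140:200,230:300].astype(int)
mask=(sub.min(2)>170).astype(np.uint8)
c=max(cv2.findContours(mask,0,2)[0],key=cv2.contourArea)
print(cv2.minAreaRect(c), cv2.boundingRect(c))
r=cv2.minAreaRect(c); u,v=r[0][0]+230,r[0][1]+140
print('hub',onz(m,u,v,.038))
b=cv2.boxPoints(r)+[230,140]; B=np.array([onz(m,*p,.038)[:2] for p in b]); print(B,[np.degrees(np.arctan2(*(B[(i+1)%4]-B[i])[::-1])) for i in range(4)])
# bin
C=[(245,14),(693,295),(488,608),(38,368)]
B=np.array([onz(m,290+(x+.5)/5-.5,(y+.5)/5-.5,.04)[:2] for x,y in C]); print('bin',B,B.mean(0),[np.linalg.norm(B[(i+1)%4]-B[i]) for i in range(4)],[np.degrees(np.arctan2(*(B[(i+1)%4]-B[i])[::-1])) for i in range(4)])
# station corners top edge
for z,l in ((.01,[(255,95),(750,170)]),(.01,[(312,172),(707,229)])):
  P=np.array([onz(m,310+(x+.5)/7-.5,200+(y+.5)/7-.5,z)[:2] for x,y in l]); e=P[1]-P[0]; print('st',P,np.linalg.norm(e),np.degrees(np.arctan2(e[1],e[0])))
```

```text
((31.5, 37.5), (31.0, 31.0), 0.0) (16, 22, 32, 32)
hub [0.46764275 0.20461457 0.038     ]
[[0.45303493 0.18931326]
 [0.45315867 0.21937627]
 [0.48183846 0.21948421]
 [0.48254611 0.18942555]] [np.float64(89.76417863717943), np.float64(0.21564532730097652), np.float64(-88.65138397236409), np.float64(-179.78199749379212)]
bin [[0.52803696 0.35049667]
 [0.60655008 0.3088024 ]
 [0.57842287 0.25707469]
 [0.49705215 0.29684794]] [0.55251551 0.30330543] [np.float64(0.0888972550501042), np.float64(0.058880351049458185), np.float64(0.09057100101368988), np.float64(0.0619535649516232)] [np.float64(-27.970461507587853), np.float64(-118.53536147979072), np.float64(153.9510500116698), np.float64(59.991428174109586)]
st [[0.55873629 0.15838976]
 [0.63592243 0.14636016]] 0.0781179302484668 -8.858384991876859
st [[0.56858388 0.14576883]
 [0.63071816 0.13646386]] 0.0628271571494322 -8.517083657585134
```

```bash
python3 -m crank '{"travel":[[0.4,-0.2,-4],[0.4,-0.2,-8],[0.4,-0.2,-12]],"rot":[[0,0,0],[0,0,0],[0,0,0]]}' 0.3 20
python3 - <<'E'
from h import *
o=bot.observe(); m=bot.camera_model('wrist'); print(o['position'],o['tool_rot'],o['grip_width'])
im=bot.grab_frame('wrist'); crop(0,im,0,0,512,384,1.5,'w2.png'); np.savez('w2.npz',im=im,**m)
E
```

```text
clock: 2.6
position: [0.4669, 0.2057, 0.1305]
tool_rot: [3.141, -0.001, 1.579]
force: [0.6, -0.5, -0.0]
grip_width: 0.0555
[0.4668656  0.20574979 0.13054494] [ 3.14077973e+00 -1.04661746e-03  1.57862074e+00] 0.05553174460740589
```

View pics/w2.png

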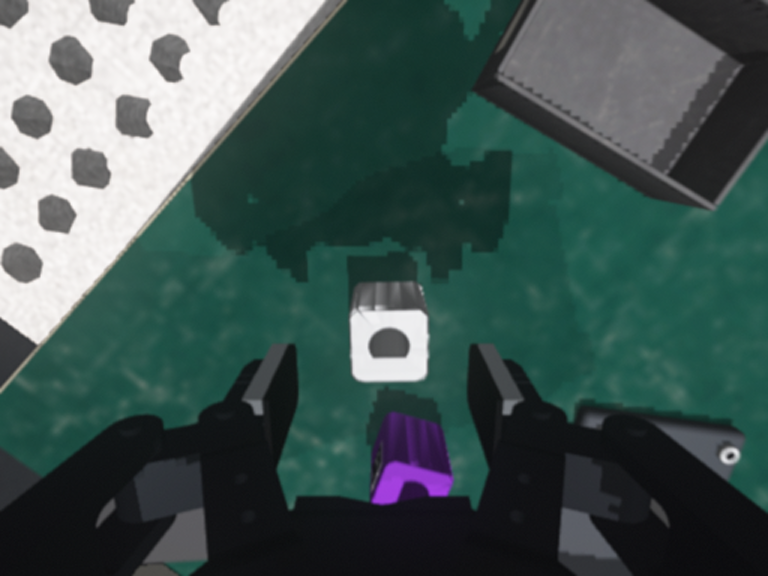

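Run:
```python
from h import *
d=np.load('w2.npz'); im=d['im']; m={k:d[k] for k in d.files}
mask=(im.min(2)>150).astype(np.uint8); mask[:195]=0; mask[260:]=0; mask[:,:225]=0; mask[:,300:]=0
c=max(cv2.findContours(mask,0,2)[0],key=cv2.contourArea); r=cv2.minAreaRect(c); print(r)
b=cv2.boxPoints(r); print('hub',onz(m,*r[0],.038)); B=np.array([onz(m,*p,.038)[:2] for p in b]); print(B)
```

```text
((259.0, 228.5), (49.0, 52.0), 90.0)
hub [0.46751151 0.20568049 0.038     ]
[[0.45303732 0.22023793]
 [0.48170524 0.22039929]
 [0.48268779 0.19041693]
 [0.45263255 0.19025112]]
```

```bash
python3 -m crank '{"travel":[[0.05,0,-2.5],[0.05,0,-4.9],[0.05,0,-4.9]],"rot":[[0,0,0],[0,0,0],[0,0,0]]}' 0.3 40
python3 -m crank '{"travel":[[0,0,0],[0,0,0],[0,0,0],[0,0,0],[0,0,0]],"rot":[[0,0,0],[0,0,0],[0,0,0],[0,0,0],[0,0,0]]}' -1 40
python3 -m crank '{"travel":[[0,0,3],[0,0,7],[0,0,11]],"rot":[[0,0,0],[0,0,0],[0,0,0]]}'
python3 - <<'E'
from h import *
o=bot.observe(); m=bot.camera_model('wrist'); print(o['position'],o['tool_rot'],o['grip_width'])
im=bot.grab_frame('wrist'); crop(0,im,0,0,512,384,1.5,'w3.png'); np.savez('w3.npz',im=im,**m)
E
```

```text
clock: 2.95
position: [0.4666, 0.2049, 0.0814]
tool_rot: [-3.139, 0.001, 1.578]
force: [-1.0, 0.1, 0.7]
grip_width: 0.0555
clock: 3.45
position: [0.4682, 0.205, 0.0843]
tool_rot: [3.14, -0.001, 1.577]
force: [-1.8, 0.8, 9.0]
grip_width: 0.0295
clock: 3.75
position: [0.4675, 0.2043, 0.195]
tool_rot: [3.141, -0.0, 1.576]
force: [0.8, 0.6, -1.1]
grip_width: 0.0292
[0.46754884 0.20431971 0.19495394] [ 3.14132511e+00 -3.31241170e-04  1.57621187e+00] 0.029223207934399885
```

View pics/w3.png

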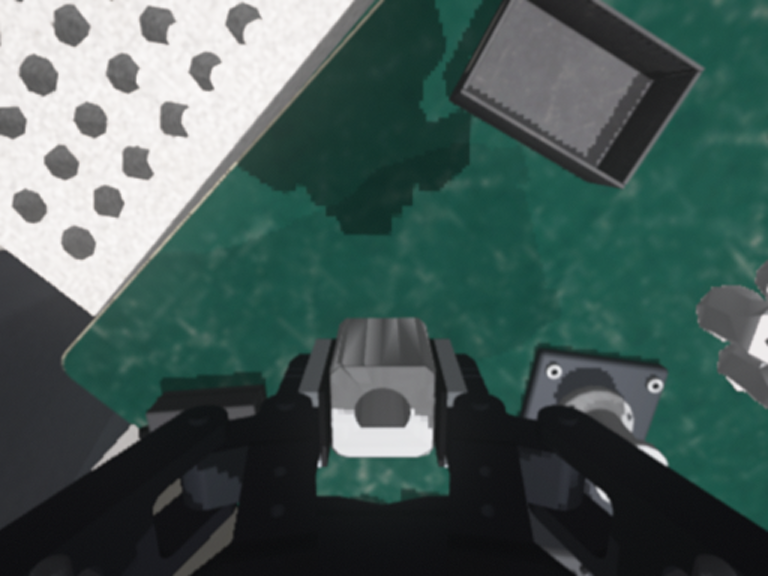

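```bash
python3 -m crank '{"travel":[[0,0,3],[2,-2.5,5.5],[4.4,-6,5.5],[7,-9.5,5.5],[9.5,-12.5,5.5],[11.5,-15.3,5.5],[11.5,-15.3,5.5],[11.5,-15.3,5.5]],"rot":[[0,0,0],[0,0,-2],[0,0,-4],[0,0,-6],[0,0,-8],[0,0,-9],[0,0,-9],[0,0,-9]]}'
python3 - <<'E'
from h import *
o=bot.observe(); m=bot.camera_model('wrist'); print(o['position'],o['tool_rot'],o['grip_width'])
im=bot.grab_frame('wrist'); crop(0,im,0,0,512,384,1.5,'w4.png'); np.savez('w4.npz',im=im,**m)
E
```

```text
clock: 4.6
position: [0.5828, 0.051, 0.2484]
tool_rot: [3.141, -0.0, 1.418]
force: [0.2, 0.5, -1.1]
grip_width: 0.0294
[0.58276221 0.05095153 0.24838987] [ 3.14104751e+00 -4.32254717e-04  1.41810953e+00] 0.029405122014439945
```

View pics/w4.png

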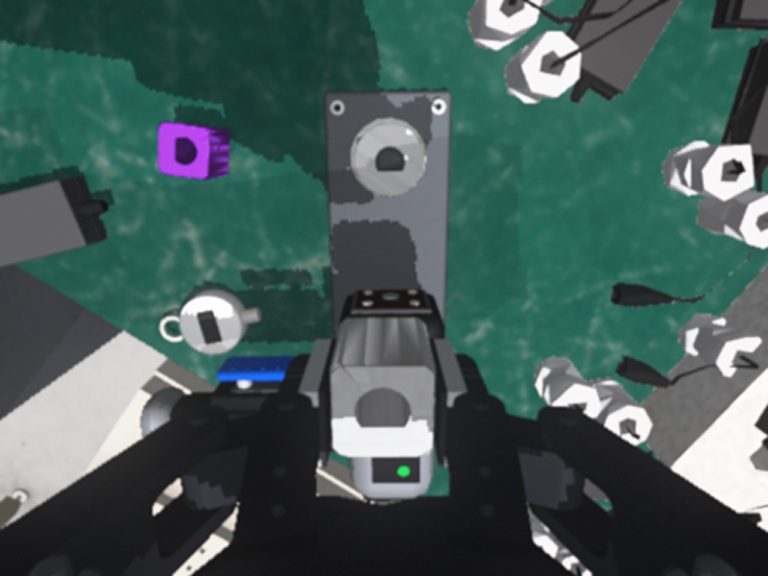

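Run:
```python
from h import *
im=np.load('w4.npz')['im']
crop(0,im,210,55,100,75,8,'w4p.png'); crop(0,im,90,200,130,100,6,'w4t.png'); crop(0,im,205,200,100,120,5,'w4h.png')
```

```text
(no output)
```

View pics/w4p.png

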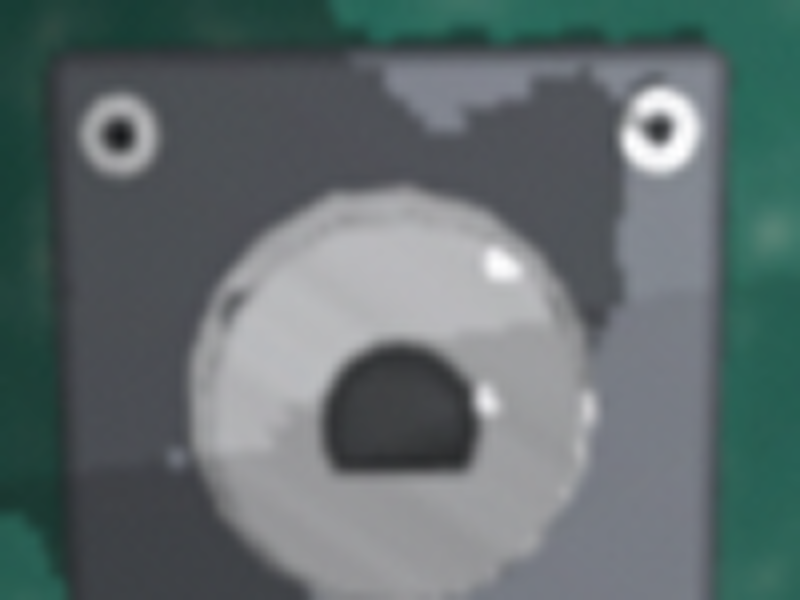

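View pics/w4t.png

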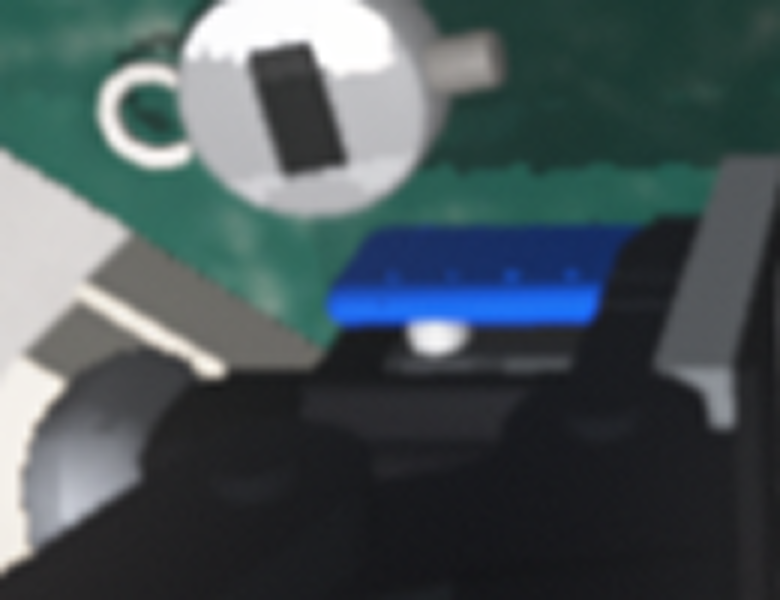

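View pics/w4h.png

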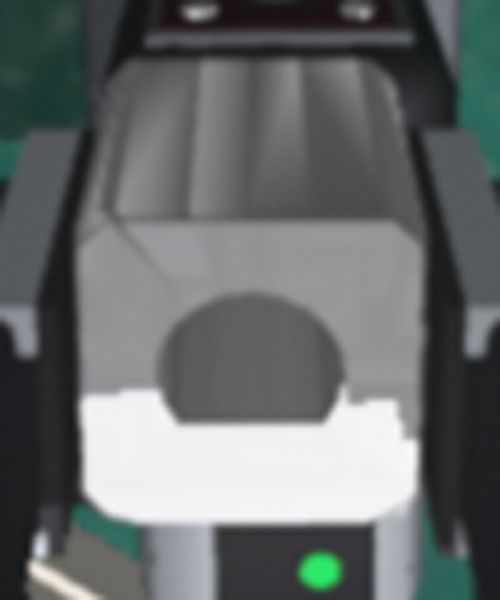

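Run:
```python
from h import *
from scipy.spatial.transform import Rotation as Ro
d=np.load('w4.npz'); m={k:d[k] for k in d.files}
px=lambda x0,y0,s,x,y:(x0+(x+.5)/s-.5,y0+(y+.5)/s-.5)
P=onz(m,*px(210,55,8,401,424),.09); print('post',P)
e=[onz(m,*px(210,55,8,*q),.01) for q in ((120,134),(659,130))]; v=e[1]-e[0]; print('screw',e,np.linalg.norm(v),np.degrees(np.arctan2(v[1],v[0])))
e=[onz(m,*px(210,55,8,*q),.01) for q in ((57,50),(725,50))]; v=e[1]-e[0]; print('edge',e,np.linalg.norm(v),np.degrees(np.arctan2(v[1],v[0])), (e[0]+e[1])/2)
e=[onz(m,*px(210,55,8,*q),.09) for q in ((335,470),(470,470))]; v=e[1]-e[0]; print('flat',np.degrees(np.arctan2(v[1],v[0])))
tcp=np.array([0.58276221,0.05095153,0.24838987]);Rt=Ro.from_euler('xyz',[3.14104751,-4.3e-4,1.41810953]).as_matrix()
u,v=px(205,200,5,250,371.5)
for D in (.134,.136,.138):
  o,dr=ray(m,u,v); p=o+dr*D; print('hub top in tool',Rt.T@(p-tcp))
# by z assumed: hub top = tcp z - .0453
p=onz(m,u,v,tcp[2]-.0455); print(Rt.T@(p-tcp), p, 'need',P-p)
for q in ((330,295),(600,295),(330,325),(600,325)): print('blade',onz(m,*px(90,200,6,*q),.096))
```

```text
post [0.59403383 0.11334713 0.09      ]
screw [array([0.56746113, 0.14762487, 0.01      ]), array([0.62938432, 0.13841408, 0.01      ])] 0.06260447189385912 -8.460448243278668
edge [array([0.56193758, 0.15769896, 0.01      ]), array([0.63794554, 0.14585071, 0.01      ])] 0.07692588113576686 -8.860058026672306 [0.59994156 0.15177483 0.01      ]
flat -8.862487328274051
hub top in tool [-0.00188231 -0.00210727  0.04818318]
hub top in tool [-0.00298161 -0.00211082  0.04994655]
hub top in tool [-0.0040809  -0.00211437  0.05170992]
[-0.00020884 -0.00210187  0.04549878] [0.58068052 0.05108036 0.20288987] need [ 0.01335331  0.06226676 -0.11288987]
blade [0.4882722  0.02085222 0.096     ]
blade [0.52327889 0.01538915 0.096     ]
blade [0.48717361 0.01659578 0.096     ]
blade [0.52235372 0.01110545 0.096     ]
```

Run:
```python
from h import *
from scipy.spatial.transform import Rotation as Ro
o=bot.observe(); print(o['position'],o['tool_rot'])
tcp=o['position'];Rt=Ro.from_euler('xyz',o['tool_rot']).as_matrix()
d=np.load('w4.npz')
for m in (d,bot.camera_model('wrist')):
  c=-m['R'].T@m['t']; print(Rt.T@(c-tcp),Rt.T@m['R'][2],Rt.T@m['R'][0])
```

```text
[0.58243814 0.0518885  0.24825739] [ 3.14138138e+00 -6.89607712e-04  1.41961394e+00]
[ 0.0709138  -0.00132337 -0.07007615] [-2.79161927e-01 -9.06508739e-04  9.60243613e-01] [-3.48203577e-03  9.99993935e-01 -6.82624430e-05]
[ 0.07179394 -0.00185617 -0.06996629] [-2.78883458e-01 -8.18209682e-04  9.60324605e-01] [-1.99027656e-03  9.99997982e-01  2.74024867e-04]
```

Run:
```python
from h import *
im=np.load('w4.npz')['im'].astype(int)
np.set_printoptions(linewidth=250)
for r in (250,260,266,272,280,290,297): print(r,im[r,212:232,1],'|',im[r,280:298,1])
print(im[236:250,240,1],im[236:250,270,1]); print(im[296:312,240,1],im[296:312,262,1],im[296:312,275,1])
```

```text
250 [ 90  86  67  41  29  27  29  51 101 138 151 151 149 148 146 146 144 144 145 142] | [150 151 150 149 147 147 147 146 141 108  64  36  29  29  35  58  81  90]
260 [ 55  34  31  30  30  29  28  43  89 128 142 144 145 146 147 147 148 148 147 147] | [147 146 146 147 148 149 151 153 145 105  56  32  30  30  32  30  31  43]
266 [ 85  46  38  38  34  32  30  37  77 126 144 146 146 147 147 148 148 148 149 149] | [145 147 146 147 149 150 151 150 144 113  66  36  30  34  38  41  39  62]
272 [ 37  38  40  39  35  32  30  33  64 114 142 149 149 149 149 149 148 149 149 149] | [150 149 149 149 149 149 149 148 126  85  47  32  31  34  39  42  40  40]
280 [ 35  38  40  41  38  34  32  35  90 184 233 239 239 239 239 239 239 240 241 241] | [224 224 225 217 180 150 147 145 124  80  43  32  32  37  40  43  41  37]
290 [ 32  37  40  41  39  35  32  31  52 137 224 240 240 240 241 241 242 242 243 243] | [243 243 244 245 245 245 247 244 180  79  33  32  34  39  42  42  41  35]
297 [ 31  36  38  40  39  35  31  36  59 128 218 240 241 240 240 240 240 240 240 240] | [242 242 242 242 242 243 243 228 159  87  48  35  34  38  41  41  38  34]
[ 99  99  98  97  96  96  94  97 122 145 153 154 155 154] [ 78  77  77  77  76  76  75  85 120 143 151 151 151 150]
[240 240 241 242 243 242 242 239 210 166 156 157 157 157 157 157] [241 242 243 243 243 243 244 240 186  91  54  55  56  57  55  55] [242 242 243 244 244 244 243 235 171  84  54  56  57  55  56  55]
```

```bash
python3 -m crank '{"travel":[[-1.3,1.7,0],[-2.6,3.4,-1],[-2.6,3.4,-4],[-2.6,3.4,-7.5],[-2.6,3.4,-10],[-2.6,3.4,-10],[-2.6,3.4,-10]],"rot":[[0,0,0],[0,0,-0.2],[0,0,-0.2],[0,0,-0.2],[0,0,-0.2],[0,0,-0.2],[0,0,-0.2]]}'
python3 - <<'E'
from h import *
for i in range(3):
  o=bot.observe(); m=bot.camera_model('wrist'); print(o['position'],o['tool_rot'],o['grip_width'])
  im=bot.grab_frame('wrist'); 
crop(0,im,0,0,512,384,1.5,'w5.png'); np.savez('w5.npz',im=im,tcp=o['position'],rot=o['tool_rot'],**m)
crop(0,im,200,130,140,110,5.5,'w5p.png');crop(0,im,200,200,110,120,5,'w5h.png')
E
```

```text
clock: 5.35
position: [0.5567, 0.0861, 0.1485]
tool_rot: [-3.142, -0.0, 1.417]
force: [-0.0, -0.0, -0.4]
grip_width: 0.0295
[0.5566858  0.08608158 0.14849732] [-3.14158618e+00 -2.37159307e-04  1.41670561e+00] 0.02949587085770983
[0.55709923 0.08594556 0.14907148] [ 3.14039804e+00 -6.98135900e-04  1.41640841e+00] 0.02919841685391652
[0.55729382 0.08588379 0.1492743 ] [ 3.13976396e+00 -9.71576836e-04  1.41630081e+00] 0.029184841250329996
```

View pics/w5.png

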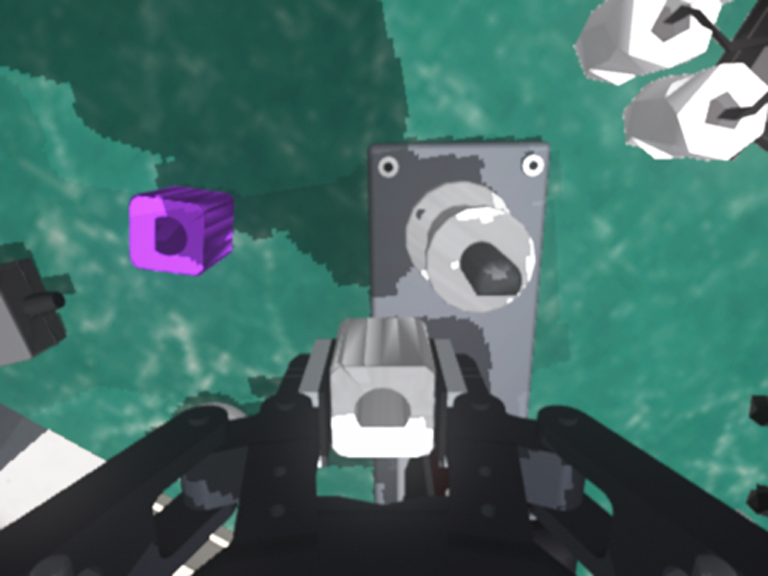

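View pics/w5p.png

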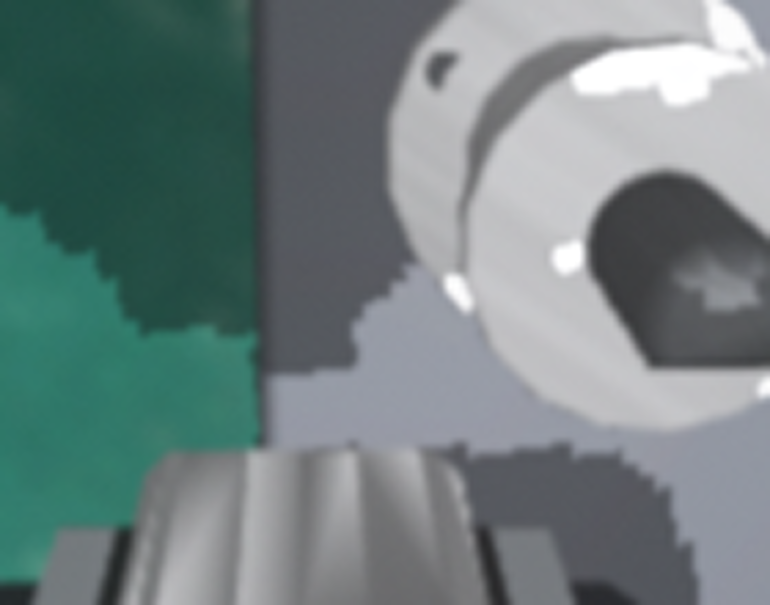

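View pics/w5h.png

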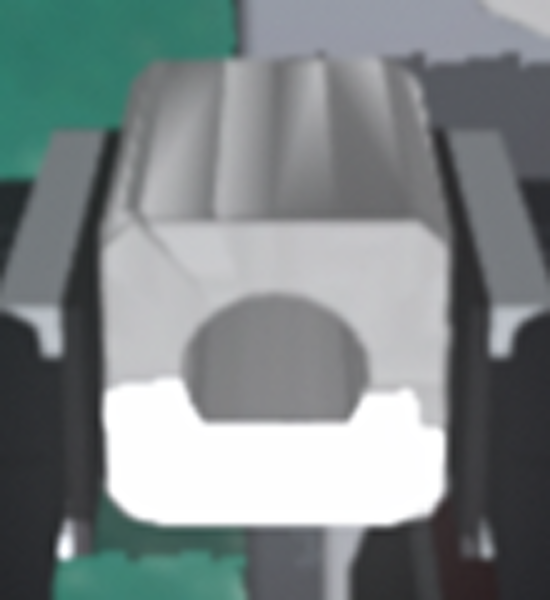

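Run:
```python
from h import *
im=np.load('w5.npz')['im']
crop(0,im,270,115,100,100,7,'w5q.png')
```

```text
(no output)
```

View pics/w5q.png

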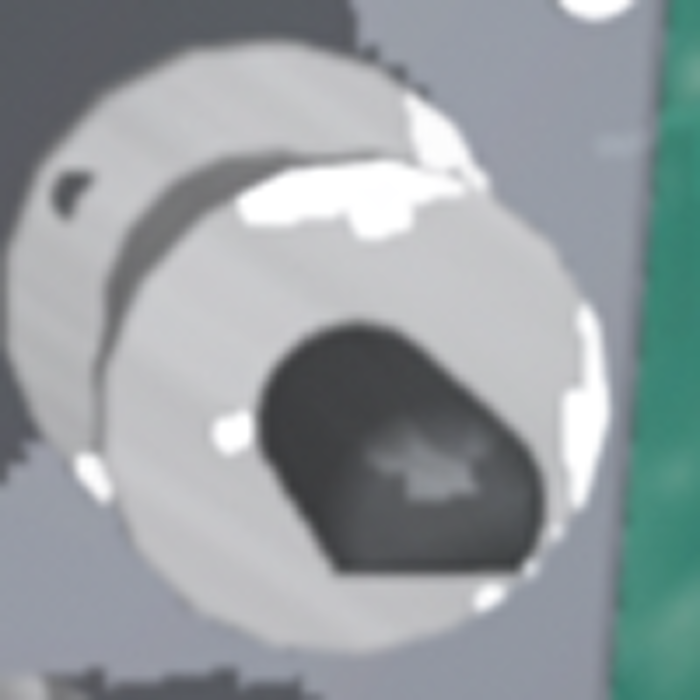

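Run:
```python
from h import *
RR=np.load('wcam.npz')['RR']; K=np.load('w5.npz')
m=dict(fx=K['fx'],fy=K['fy'],cx=K['cx'],cy=K['cy'],R=RR,t=-RR@np.array([.0725,0,-.07]))
px=lambda x0,y0,s,x,y:(x0+(x+.5)/s-.5,y0+(y+.5)/s-.5)
for zh in (.0455,.0475,.049):
  h=[onz(m,*px(200,200,5,x,y),zh) for x,y in ((205,422),(350,422))]
  hub=(h[0]+h[1])/2+[.005,0,0]; he=[onz(m,*px(200,200,5,x,371.5),zh) for x in (104,446)]
  for zp in (.0585,.0595):
    p=[onz(m,*px(270,115,7,x,y),zp) for x,y in ((336,573),(520,573))]; post=(p[0]+p[1])/2+[.0042,0,0]
    print(zh,zp,'hub',np.round(hub*1e3,2),'post',np.round(post*1e3,2),'chords',np.linalg.norm(h[1]-h[0]),np.linalg.norm(p[1]-p[0]),'edge ctr',((he[0]+he[1])/2)[1],'need',np.round((post-hub)*1e3,2))
  # base circle: shaft at shoulder: left extreme, top extreme
for z in (.0875,):
  l=onz(m,*px(270,115,7,258,415),z);t=onz(m,*px(270,115,7,352,320),z); print('base: y from left',l[1]+.0072,'x from top',t[0]-.0072)
r=onz(m,*px(270,115,7,546,495),.059); print('top y from right',r[1]-.0072)
```

```text
0.0455 0.0585 hub [ 6.90e-01 -2.00e-02  4.55e+01] post [34.6  32.77 58.5 ] chords 0.012289066228577034 0.011373335160341252 edge ctr -0.0002176011069115278 need [33.91 32.79 13.  ]
0.0455 0.0595 hub [ 6.90e-01 -2.00e-02  4.55e+01] post [34.27 33.03 59.5 ] chords 0.012289066228577034 0.011461843605168808 edge ctr -0.0002176011069115278 need [33.58 33.04 14.  ]
0.0475 0.0585 hub [-6.40e-01 -2.00e-02  4.75e+01] post [34.6  32.77 58.5 ] chords 0.012501863912188755 0.011373335160341252 edge ctr -0.00022136909144679102 need [35.24 32.79 11.  ]
0.0475 0.0595 hub [-6.40e-01 -2.00e-02  4.75e+01] post [34.27 33.03 59.5 ] chords 0.012501863912188755 0.011461843605168808 edge ctr -0.00022136909144679102 need [34.91 33.04 12.  ]
0.049 0.0585 hub [-1.63e+00 -2.00e-02  4.90e+01] post [34.6  32.77 58.5 ] chords 0.012661462174897548 0.011373335160341252 edge ctr -0.00022419507984823908 need [36.24 32.79  9.5 ]
0.049 0.0595 hub [-1.63e+00 -2.00e-02  4.90e+01] post [34.27 33.03 59.5 ] chords 0.012661462174897548 0.011461843605168808 edge ctr -0.00022419507984823908 need [35.91 33.04 10.5 ]
base: y from left 0.033941288084054735 x from top 0.03320953629212473
top y from right 0.03261222687545077
```

```bash
python3 -m crank '{"travel":[[0,0,2],[0,0,3.6],[1.5,1.2,3.6],[3,2.3,3.6],[3.86,2.89,3.6],[3.86,2.89,3.6],[3.86,2.89,3]],"rot":[[0,0,0],[0,0,0],[0,0,0],[0,0,0],[0,0,0],[0,0,0],[0,0,0]]}'
python3 - <<'E'
from h import *
for i in range(2):
  o=bot.observe(); print(o['position'],o['tool_rot'],o['force'])
  im=bot.grab_frame('wrist')
crop(0,im,150,130,210,180,4,'w6.png'); np.savez('w6.npz',im=im)
im=bot.grab_frame('scene'); crop(0,im,220,130,120,100,6,'s6.png')
E
```

```text
clock: 6.2
position: [0.5953, 0.1139, 0.1781]
tool_rot: [3.141, -0.0, 1.415]
force: [0.7, -0.4, -1.2]
grip_width: 0.0293
[0.59526626 0.11387915 0.17812625] [ 3.14079511e+00 -1.42421315e-04  1.41546645e+00] [ 0.67334521 -0.42769205 -1.22676309]
[0.59461498 0.11368731 0.17673396] [-3.14081746e+00  5.46337687e-04  1.41529847e+00] [-0.55398501  0.13928386 -3.65036837]
```

View pics/w6.png

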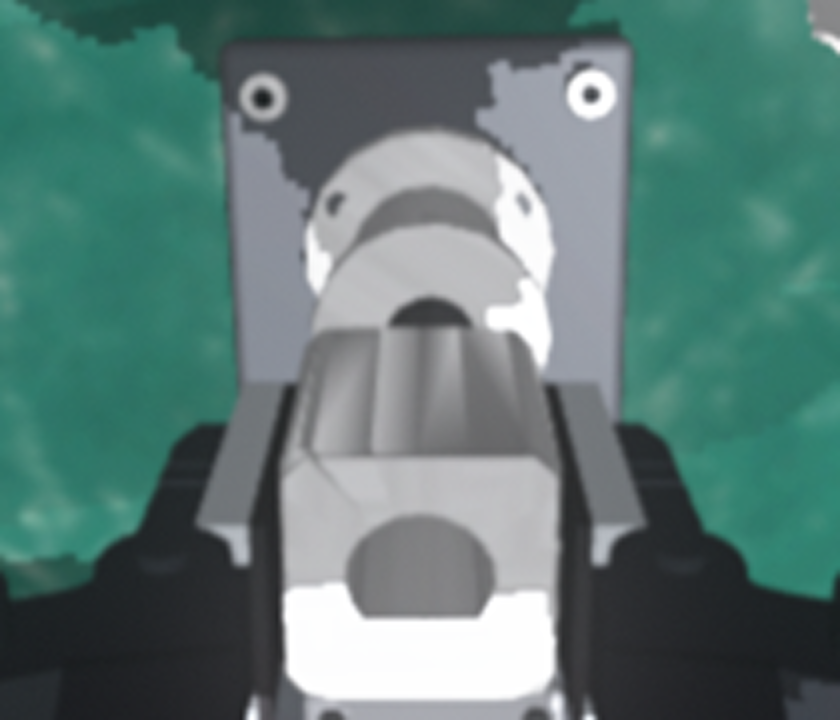

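View pics/s6.png

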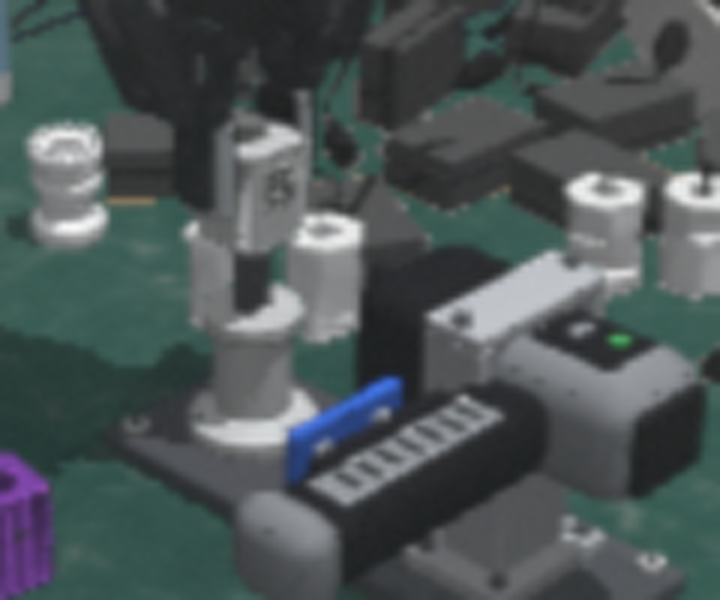

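Run:
```python
from h import *
im=bot.grab_frame('scene'); np.savez('s6.npz',im=im)
m=bot.camera_model('scene'); s=12;x0,y0,W,H=240,140,50,62
b=cv2.resize(cv2.cvtColor(im[y0:y0+H,x0:x0+W],cv2.COLOR_RGB2BGR),None,fx=s,fy=s,interpolation=cv2.INTER_CUBIC)
yaw=-.1546; c,sn=np.cos(yaw),np.sin(yaw)
def P(o,q,z):
    return tuple(int(round(a)) for a in (proj(0,[o[0]+c*q[0]-sn*q[1],o[1]+sn*q[0]+c*q[1],z],m)-[x0,y0]+.5)*s)
post=(.594,.1133)
th=np.linspace(0,2*np.pi,40)
for r,z,col in((.0072,.062,(0,255,0)),(.0165,.062,(0,255,0))):
  for a in th: cv2.circle(b,P(post,(r*np.cos(a),r*np.sin(a)),z),1,col,-1)
cs=[(.0148,.0148),(-.0148,.0148),(-.0148,-.0148),(.0148,-.0148)]
for z in (.0935,.1315):
  for i in range(4): cv2.line(b,P(post,cs[i],z),P(post,cs[(i+1)%4],z),(0,0,255),1)
cv2.imwrite('pics/s6o.png',b)
```

```text
(no output)
```

View pics/s6o.png

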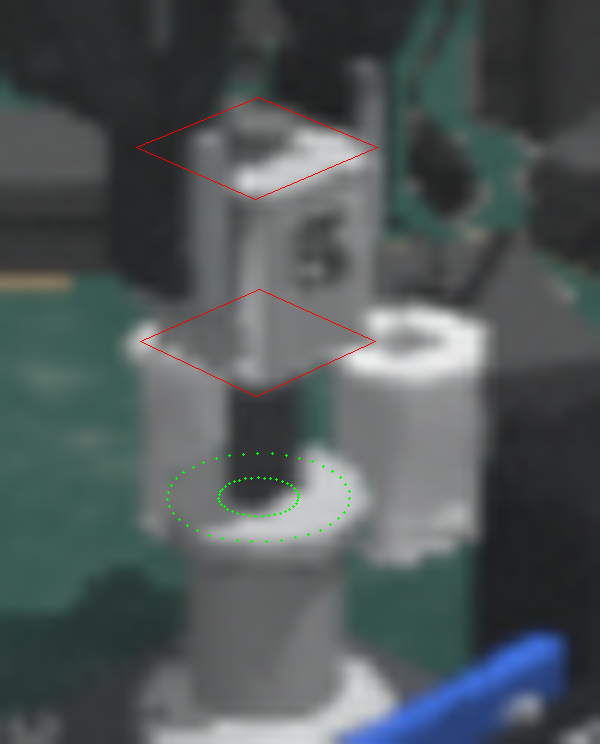

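```bash
python3 -m crank '{"travel":[[0.12,-0.02,0],[0.12,-0.02,-0.3],[0.12,-0.02,-0.5],[0.12,-0.02,-0.7],[0.12,-0.02,-0.85],[0.12,-0.02,-0.85]],"rot":[[0,0,0],[0,0,0],[0,0,0],[0,0,0],[0,0,0],[0,0,0]]}'
python3 - <<'E'
from h import *
for i in range(2):
  o=bot.observe(); print(o['position'],o['tool_rot'],o['force'],o['moment'])
  im=bot.grab_frame('wrist')
crop(0,im,150,130,210,180,4,'w7.png'); np.savez('w7.npz',im=im)
E
```

```text
clock: 7.0
position: [0.5964, 0.1141, 0.1688]
tool_rot: [-3.141, 0.0, 1.416]
force: [-0.5, 1.0, -0.5]
grip_width: 0.0295
[0.59643543 0.11406536 0.16881887] [-3.14119446e+00  2.11484003e-04  1.41572586e+00] [-0.52238191  0.96451145 -0.48557459] [-0.00396135  0.01674134  0.01827661]
[0.59652938 0.11406966 0.16898604] [-3.14140950e+00  8.27823018e-05  1.41569216e+00] [-0.22209452  0.00603988 -0.92796263] [ 0.00059796  0.04372648 -0.01873897]
```

View pics/w7.png

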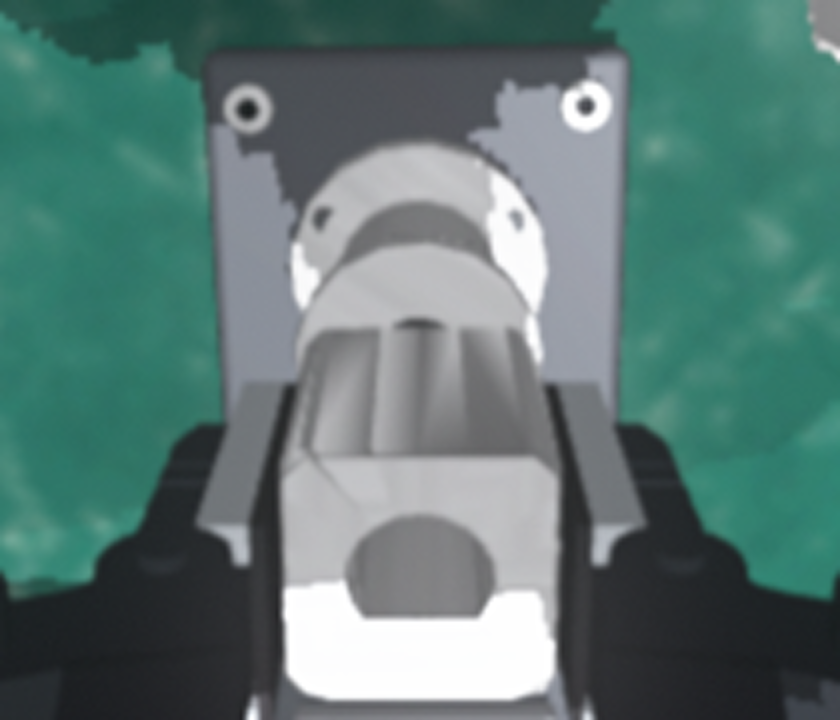

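```bash
python3 -m crank '{"travel":[[0,0,-0.2],[0,0,-0.4],[0,0,-0.6],[0,0,-0.8]],"rot":[[0,0,0],[0,0,0],[0,0,0],[0,0,0]]}'
python3 -m crank '{"travel":[[0,0,0],[0,0,0]],"rot":[[0,0,0],[0,0,0]]}'
```

```text
clock: 7.5
position: [0.5965, 0.1141, 0.1609]
tool_rot: [-3.142, 0.0, 1.416]
force: [-0.6, 0.1, -1.6]
grip_width: 0.0294
clock: 7.7
position: [0.5966, 0.1141, 0.1611]
tool_rot: [-3.142, 0.0, 1.416]
force: [0.1, -0.4, -1.4]
grip_width: 0.0293
```

```bash
python3 -m crank '{"travel":[[0,0,-0.3],[0,0,-0.6],[0,0,-0.9],[0,0,-1.1],[0,0,-1.3],[0,0,-1.3]],"rot":[[0,0,0],[0,0,0],[0,0,0],[0,0,0],[0,0,0],[0,0,0]]}'
python3 - <<'E'
from h import *
o=bot.observe(); print(o['position'],o['tool_rot'],o['force'],o['moment'])
im=bot.grab_frame('wrist'); crop(0,im,150,130,210,180,3,'w8.png')
im=bot.grab_frame('scene'); crop(0,im,230,140,70,70,10,'s8.png')
E
```

```text
clock: 8.3
position: [0.5964, 0.1141, 0.1478]
tool_rot: [-3.141, 0.0, 1.416]
force: [0.1, -0.3, -1.5]
grip_width: 0.0293
[0.59642428 0.1140618  0.14777283] [-3.14115145e+00  1.93443169e-04  1.41572064e+00] [ 0.12125473 -0.27153844 -1.46571963] [ 0.04481863 -0.00354804  0.04378461]
```

View pics/s8.png

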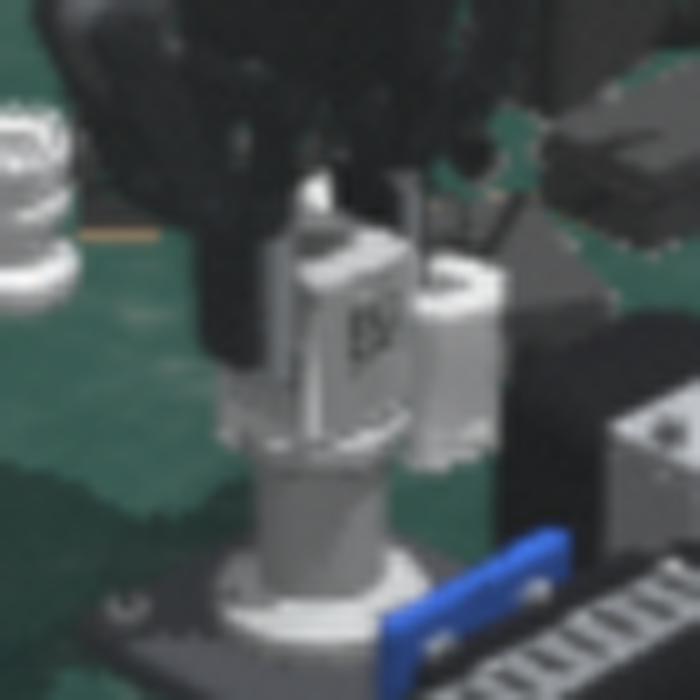

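View pics/w8.png

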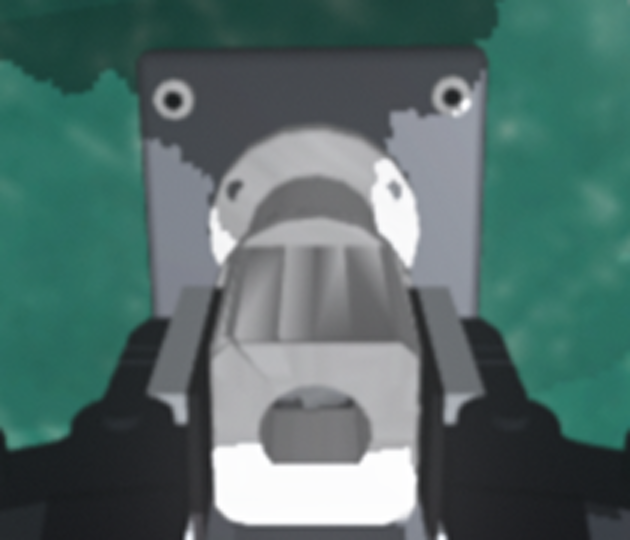

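```bash
python3 -m crank '{"travel":[[0,0,-0.15],[0,0,-0.15]],"rot":[[0,0,0],[0,0,0]]}'
python3 -m crank '{"travel":[[0,0,-0.15],[0,0,-0.15]],"rot":[[0,0,0],[0,0,0]]}'
```

```text
clock: 8.6
position: [0.5965, 0.1141, 0.1465]
tool_rot: [-3.141, 0.0, 1.416]
force: [0.0, 0.2, -1.5]
grip_width: 0.0292
clock: 8.8
position: [0.5966, 0.1141, 0.1463]
tool_rot: [3.141, -0.001, 1.416]
force: [-7.7, -0.9, 22.1]
grip_width: 0.0296
```

```bash
python3 -m crank '{"travel":[[0,0,0.1],[0,0,0.1],[0,0,0.1],[0,0,0.1]],"rot":[[0,0,0],[0,0,0],[0,0,0],[0,0,0]]}' 0.3
python3 -m crank '{"travel":[[0,0,2],[0,0,5],[0,0,8]],"rot":[[0,0,0],[0,0,0],[0,0,0]]}'
python3 - <<'E'
from h import *
o=bot.observe(); m=bot.camera_model('wrist'); print(o['position'],o['tool_rot'],o['grip_width'],o['qpos'])
im=bot.grab_frame('wrist'); crop(0,im,0,0,512,384,1.5,'w9.png')
im=bot.grab_frame('scene'); crop(0,im,230,140,70,70,8,'s9.png')
E
```

```text
clock: 9.2
position: [0.5966, 0.1141, 0.146]
tool_rot: [-3.142, 0.0, 1.416]
force: [0.3, -1.6, -0.0]
grip_width: 0.0556
clock: 9.5
position: [0.5963, 0.114, 0.2267]
tool_rot: [-3.141, 0.001, 1.416]
force: [-0.2, 0.0, -0.9]
grip_width: 0.0557
[0.59632552 0.11395808 0.22671194] [-3.14071509e+00  5.57360562e-04  1.41558972e+00] 0.05567259258486926 [-0.51516932  0.60949172  0.33794508  1.73247054 -0.2564775   0.84425931
 -0.2171499 ]
```

View pics/w9.png

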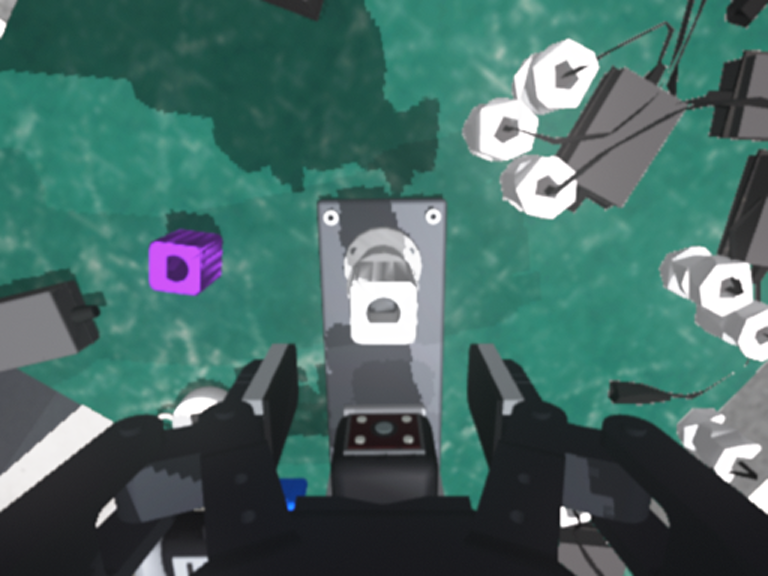

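View pics/s9.png

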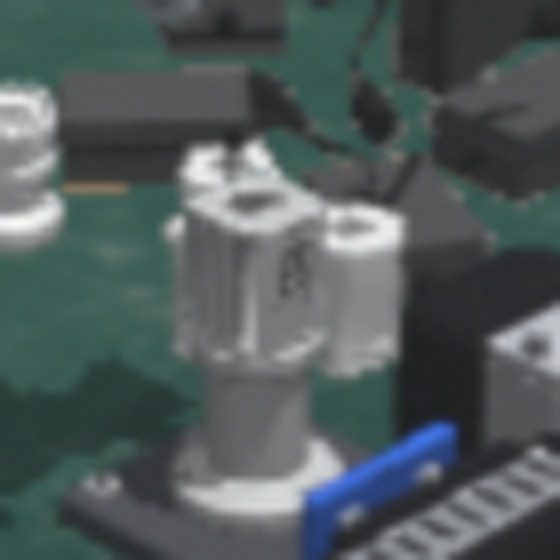

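```bash
python3 -m crank '{"travel":[[-0.7,-1,1.5],[-1.4,-2,1.5],[-2.2,-3.2,1.5],[-3,-4.5,1.5],[-3.8,-5.7,1.5],[-4.6,-6.9,1.5],[-5.4,-8,1.5],[-6,-9,1.5]],"rot":[[0,0,8],[0,0,16],[0,0,24],[0,0,32],[0,0,40],[0,0,48],[0,0,56],[0,0,64]]}' 1
python3 -m crank '{"travel":[[-0.8,-1.2,0],[-1.6,-2.4,0],[-2.4,-3.5,0],[-2.4,-3.5,0],[-2.4,-3.5,0]],"rot":[[0,0,8],[0,0,16],[0,0,24],[0,0,26],[0,0,26]]}'
python3 - <<'E'
from h import *
for i in range(2):
  o=bot.observe(); m=bot.camera_model('wrist'); print(o['position'],o['tool_rot'],o['grip_width'],o['qpos'])
  im=bot.grab_frame('wrist')
crop(0,im,0,0,512,384,1.5,'w10.png'); np.savez('w10.npz',im=im,tcp=o['position'],rot=o['tool_rot'],**m)
E
```

```text
clock: 10.4
position: [0.5359, 0.0236, 0.2406]
tool_rot: [-3.141, -0.001, 2.538]
force: [0.7, -0.4, 0.8]
grip_width: 0.0852
clock: 10.9
position: [0.5127, -0.0109, 0.2409]
tool_rot: [3.141, -0.0, 2.985]
force: [0.4, 0.6, 0.3]
grip_width: 0.0853
[ 0.51269544 -0.01085143  0.24089644] [ 3.14118193e+00 -1.03492461e-04  2.98450740e+00] 0.08531461488808946 [-0.04795057  0.42934324 -0.06038807  1.95291009  0.0358468   0.76034481
  1.28486203]
[ 0.51284976 -0.01048519  0.24088864] [ 3.14115781e+00 -4.06592311e-05  2.98378623e+00] 0.08532530709323237 [-0.04890665  0.42953326 -0.06004     1.95260844  0.03564038  0.76037751
  1.28365835]
```

View pics/w10.png

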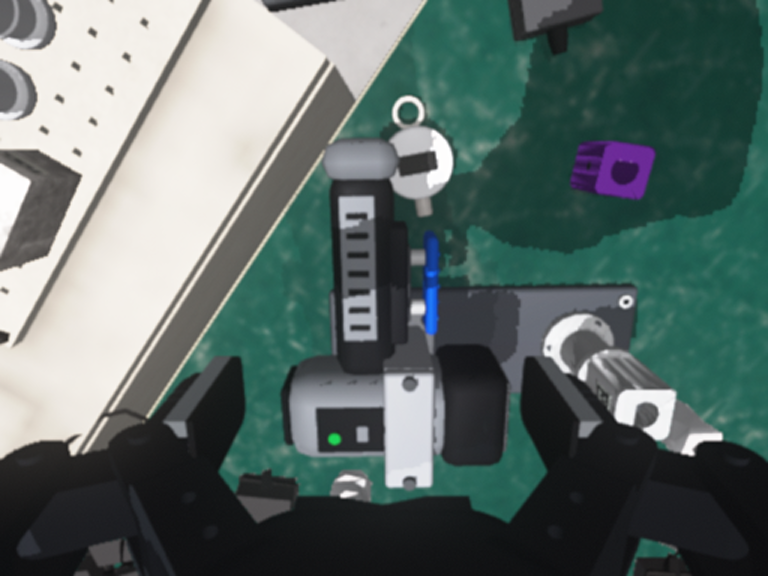

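Run:
```python
from h import *
im=np.load('w10.npz')['im']
crop(0,im,205,90,100,160,5,'w10z.png')
```

```text
(no output)
```

View pics/w10z.png

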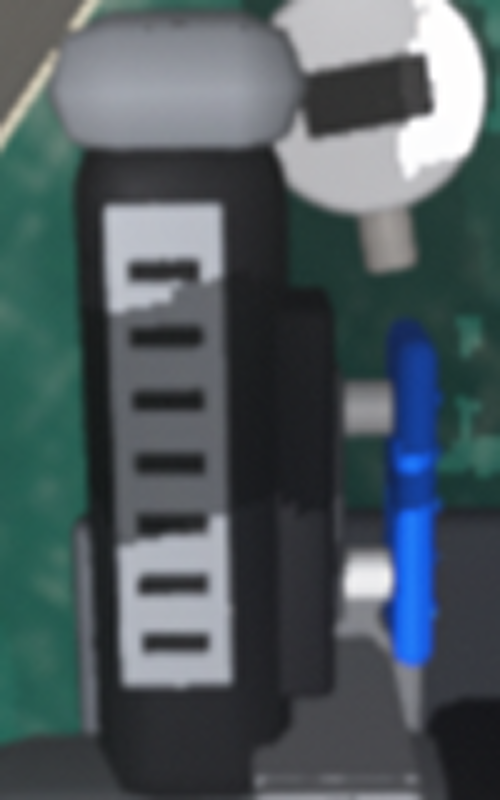

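Run:
```python
from h import *
RR=np.load('wcam.npz')['RR']; K=np.load('w10.npz')
for cz in (-.07,-.072):
  m=dict(fx=K['fx'],fy=K['fy'],cx=K['cx'],cy=K['cy'],R=RR,t=-RR@np.array([.0725,0,cz]))
  px=lambda x,y:(205+(x+.5)/5-.5,90+(y+.5)/5-.5)
  f=lambda x,y,z:np.round(1e3*onz(m,*px(x,y),.2409-z)[:2],1)
  print('blade top end',f(435,325,.096),'bottom end',f(432,665,.096),'mid front',f(435,500,.096),'blade back',f(393,500,.096))
  print('handle back',f(92,500,.085),f(82,250,.085),f(100,720,.085))
  post=onz(m,650/1.5,412/1.5,.2409-.1)
  print('hub top',post)
```

```text
blade top end [32.8 25.6] bottom end [-18.3  26.7] mid front [ 7.3 26.3] blade back [ 7.3 20.3]
handle back [  4.1 -24.2] [ 41.8 -24.5] [-32.2 -24. ]
hub top [-0.0597969   0.13657833  0.1409    ]
blade top end [32.4 25.8] bottom end [-19.1  26.9] mid front [ 6.7 26.6] blade back [ 6.7 20.5]
handle back [  3.5 -24.4] [ 41.5 -24.7] [-33.1 -24.2]
hub top [-0.06105149  0.13787353  0.1409    ]
```

```bash
python3 -m crank '{"travel":[[-0.79,-0.21,-2],[-0.79,-0.21,-5],[-0.79,-0.21,-8],[-0.79,-0.21,-10],[-0.79,-0.21,-10.5],[-0.79,-0.21,-10.5]],"rot":[[0,0,0],[0,0,0],[0,0,0],[0,0,0],[0,0,0],[0,0,0]]}' 0.6 20
python3 - <<'E'
from h import *
for i in range(2):
  o=bot.observe(); print(o['position'],o['tool_rot'],o['grip_width'],o['force'])
  im=bot.grab_frame('wrist')
crop(0,im,0,0,512,384,1.5,'w11.png'); 
im=bot.grab_frame('scene'); crop(0,im,220,120,140,120,5,'s11.png')
E
```

```text
clock: 11.6
position: [0.5047, -0.0125, 0.1358]
tool_rot: [-3.141, -0.001, 2.986]
force: [0.4, 0.0, 0.5]
grip_width: 0.0683
[ 0.50466905 -0.01254643  0.13576409] [-3.14129156e+00 -1.04775616e-03  2.98605368e+00] 0.06828824185986472 [0.37006412 0.01570681 0.46693006]
[ 0.50498972 -0.01264464  0.13649302] [-3.14156241e+00  1.59174423e-04  2.98614137e+00] 0.06862592228992659 [0.46214599 0.5780545  0.09275626]
```

View pics/w11.png

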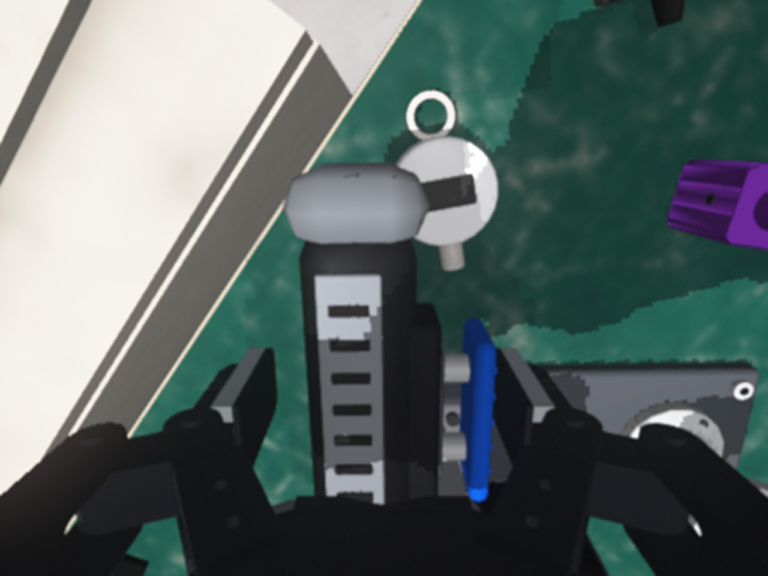

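View pics/s11.png

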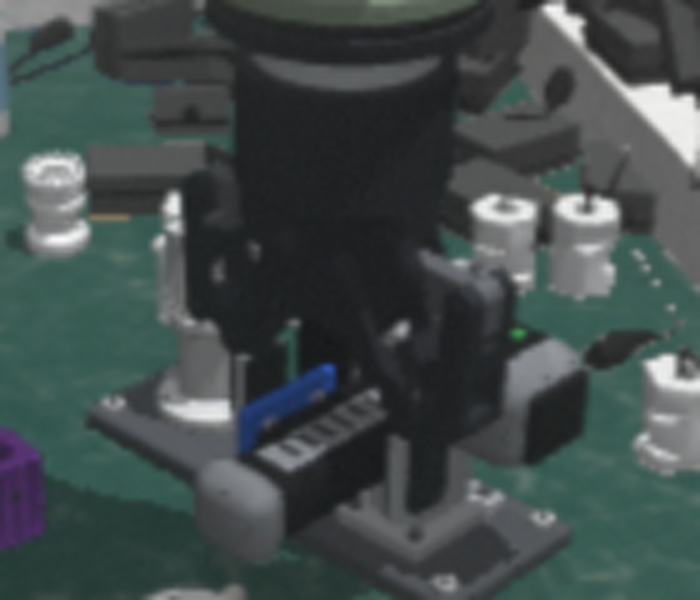

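```bash
Z='[[0,0,0],[0,0,0],[0,0,0]]'; python3 -m crank '{"travel":[[0,0,0],[0,0,0],[0,0,0]],"rot":[[0,0,0],[0,0,0],[0,0,0]]}' 0.17
python3 -m crank '{"travel":[[0,0,0],[0,0,0]],"rot":[[0,0,0],[0,0,0]]}' 0.12
python3 - <<'E'
from h import *
for i in range(3):
  o=bot.observe(); print(o['position'],o['grip_width'],o['force'])
  im=bot.grab_frame('wrist')
crop(0,im,150,190,240,160,3.3,'w12.png')
E
```

```text
clock: 12.05
position: [0.5051, -0.0128, 0.1366]
tool_rot: [3.141, 0.001, 2.987]
force: [1.6, 2.8, 2.8]
grip_width: 0.0503
clock: 12.25
position: [0.5049, -0.0129, 0.1363]
tool_rot: [3.141, 0.001, 2.987]
force: [2.0, 3.1, 1.9]
grip_width: 0.0478
[ 0.50487735 -0.0128877   0.13625066] 0.047804310885829086 [1.95457239 3.1234219  1.87054323]
[ 0.50483405 -0.01289179  0.13621734] 0.04772312077295658 [1.96756514 3.88608208 2.88890631]
[ 0.50477409 -0.01295334  0.13614755] 0.04787703265048075 [0.90332753 2.80793867 2.02506042]
```

View pics/w12.png

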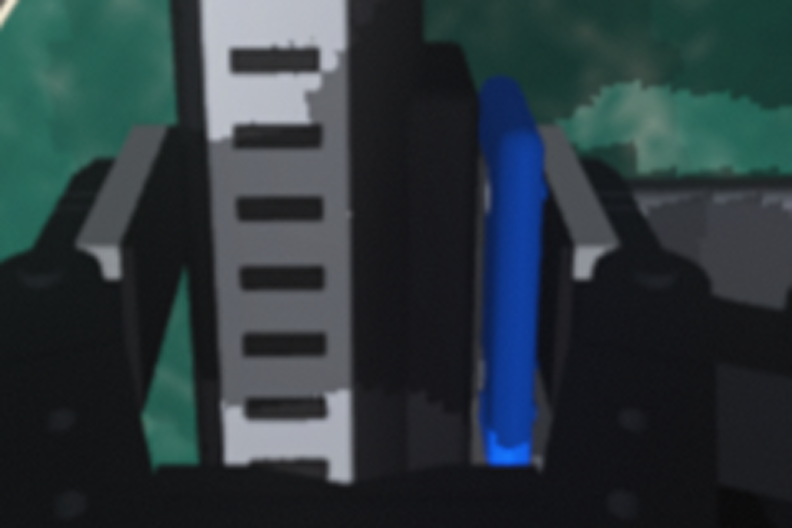

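```bash
python3 -m crank '{"travel":[[0,0,0],[0,0,0],[0,0,0]],"rot":[[0,0,0],[0,0,0],[0,0,0]]}' 0.09
python3 -m crank '{"travel":[[0,0,0],[0,0,0],[0,0,0]],"rot":[[0,0,0],[0,0,0],[0,0,0]]}' 0.07
python3 - <<'E'
from h import *
for i in range(3):
  o=bot.observe(); print(o['position'],o['grip_width'],o['force'])
  im=bot.grab_frame('wrist')
crop(0,im,150,190,240,160,3.3,'w13.png')
E
```

```text
clock: 12.7
position: [0.5048, -0.0127, 0.1361]
tool_rot: [3.141, 0.0, 2.987]
force: [1.6, 4.4, 4.4]
grip_width: 0.0467
clock: 13.0
position: [0.5049, -0.0124, 0.1362]
tool_rot: [3.141, 0.0, 2.987]
force: [1.2, 7.2, 4.0]
grip_width: 0.0458
[ 0.50488669 -0.01242356  0.13624593] 0.04575445453847616 [1.22153701 7.23966715 3.98546834]
[ 0.5048282  -0.0124005   0.13621815] 0.045919742115483345 [0.60048806 6.65162368 4.37530353]
[ 0.50486852 -0.0124382   0.13623566] 0.045557895631987554 [1.32502026 6.48573545 5.33015777]
```

View pics/w13.png

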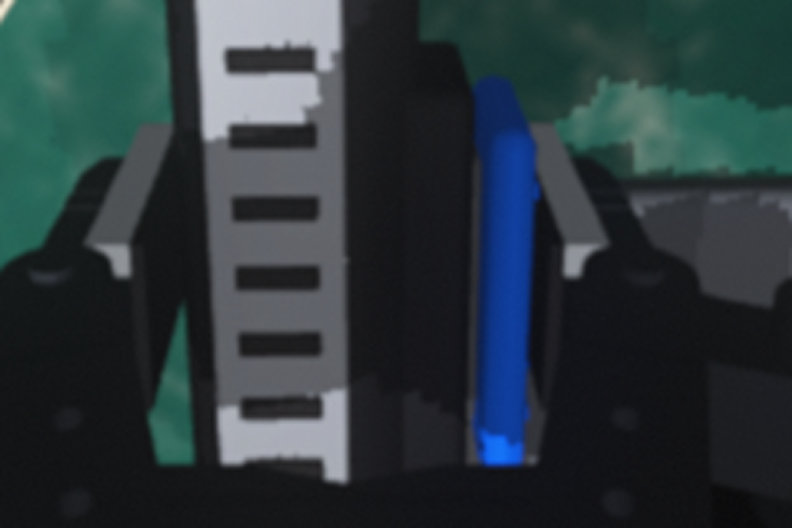

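```bash
python3 -m crank '{"travel":[[0,0,0],[0,0,0],[0,0,0],[0,0,0],[0,0,0],[0,0,0],[0,0,0]],"rot":[[0,0,0],[0,0,0],[0,0,0],[0,0,0],[0,0,0],[0,0,0],[0,0,0]]}'
python3 -m crank '{"travel":[[0,0,0],[0,0,0],[0,0,0],[0,0,0],[0,0,0],[0,0,0],[0,0,0]],"rot":[[0,0,0],[0,0,0],[0,0,0],[0,0,0],[0,0,0],[0,0,0],[0,0,0]]}'
python3 - <<'E'
from h import *
o=bot.observe(); print(o['position'],o['grip_width'],o['force'])
im=bot.grab_frame('wrist'); crop(0,im,150,190,240,160,3.3,'w14.png')
im=bot.grab_frame('scene'); crop(0,im,220,120,140,120,5,'s14.png')
E
```

```text
clock: 13.85
position: [0.5049, -0.0124, 0.1362]
tool_rot: [3.141, 0.0, 2.987]
force: [1.0, 7.0, 4.1]
grip_width: 0.046
clock: 14.55
position: [0.5049, -0.0124, 0.1362]
tool_rot: [3.141, 0.0, 2.987]
force: [0.9, 6.5, 4.6]
grip_width: 0.0457
[ 0.50485221 -0.01244173  0.13621649] 0.04569506617711976 [0.93690688 6.51667114 4.57755043]
```

View pics/s14.png

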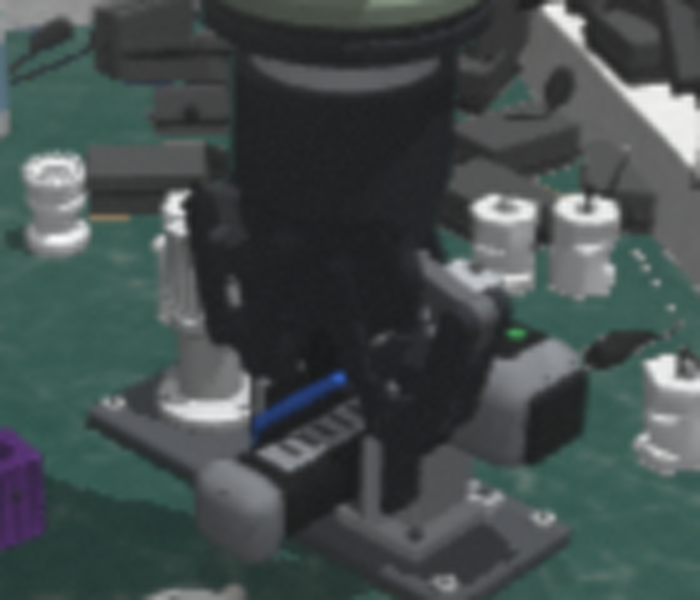

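```bash
python3 -m crank '{"travel":[[-0.03,-0.2,0],[-0.03,-0.2,0],[-0.03,-0.2,0],[-0.03,-0.2,0],[-0.03,-0.2,0]],"rot":[[0,0,0],[0,0,0],[0,0,0],[0,0,0],[0,0,0]]}' -0.3 30
python3 - <<'E'
from h import *
o=bot.observe(); print(o['position'],o['grip_width'],o['force'])
im=bot.grab_frame('wrist'); crop(0,im,150,190,240,160,3.3,'w15.png')
E
```

```text
clock: 15.15
position: [0.5046, -0.0148, 0.1366]
tool_rot: [3.141, 0.001, 2.987]
force: [-1.4, 4.5, 14.1]
grip_width: 0.037
[ 0.50458958 -0.01476236  0.13657955] 0.03702100110348673 [-1.4216356   4.54713535 14.06903909]
```

View pics/w15.png

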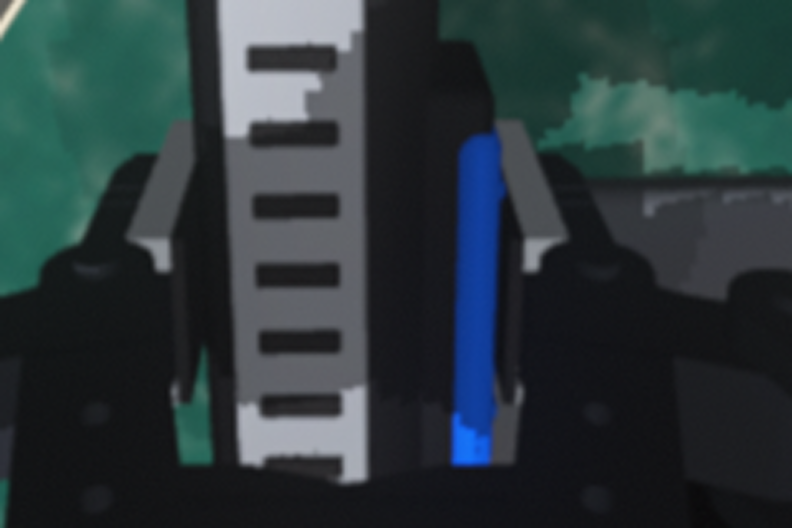

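```bash
python3 -m crank '{"travel":[[0,0,0],[0,0,0],[0,0,0]],"rot":[[0,0,0],[0,0,0],[0,0,0]]}'
python3 -m crank '{"travel":[[0,0,0],[0,0,0],[0,0,0],[0,0,0],[0,0,0]],"rot":[[0,0,0],[0,0,0],[0,0,0],[0,0,0],[0,0,0]]}' 0.8
python3 -m crank '{"travel":[[0,0.1,3],[0,0.1,7],[0,0.1,10.5]],"rot":[[0,0,0],[0,0,0],[0,0,0]]}'
python3 - <<'E'
from h import *
for i in range(2):
  o=bot.observe(); print(o['position'],o['tool_rot'],o['grip_width'],o['force'])
  im=bot.grab_frame('wrist')
crop(0,im,0,0,512,384,1.5,'w16.png')
im=bot.grab_frame('scene'); crop(0,im,220,120,140,120,5,'s16.png')
E
```

```text
clock: 15.5
position: [0.5046, -0.0148, 0.1366]
tool_rot: [3.141, 0.001, 2.987]
force: [-1.6, 4.6, 14.1]
grip_width: 0.0372
clock: 16.0
position: [0.5042, -0.0153, 0.136]
tool_rot: [-3.141, -0.0, 2.986]
force: [-0.0, 0.3, -0.2]
grip_width: 0.0768
clock: 16.3
position: [0.5041, -0.0142, 0.2426]
tool_rot: [-3.141, -0.0, 2.986]
force: [0.7, 0.6, -0.6]
grip_width: 0.0768
[ 0.50413224 -0.01415097  0.24258449] [-3.14142612e+00 -3.35078008e-04  2.98640276e+00] 0.07684913120952676 [ 0.74422878  0.63540481 -0.6207851 ]
[ 0.50585539 -0.0141972   0.24751755] [3.14044893 0.00584853 2.98591017] 0.07686331911854799 [4.64279068 0.01670003 8.81608588]
```

View pics/w16.png

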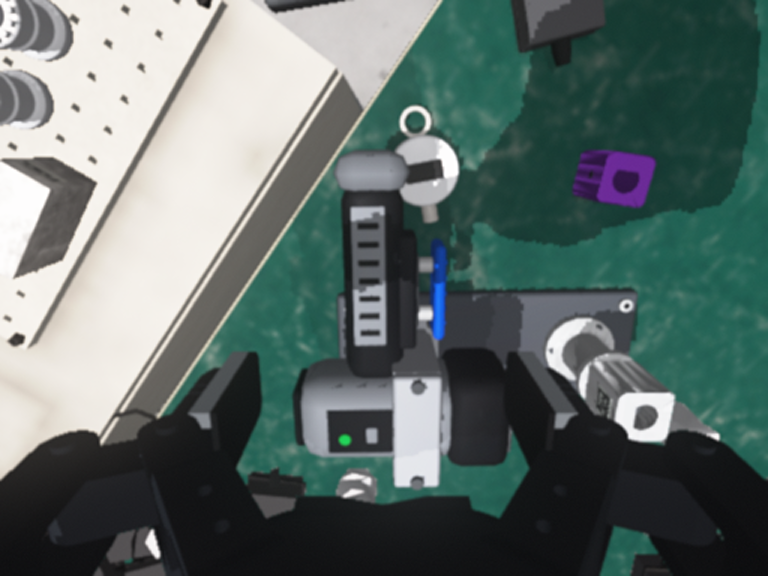

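View pics/s16.png

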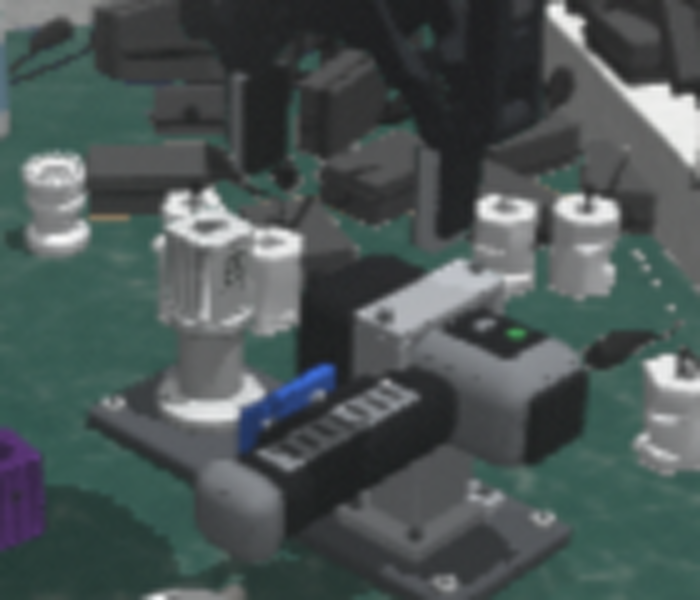

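```bash
python3 -m crank '{"travel":[[0.8,1.1,0],[1.6,2.2,0],[2.4,3.3,0],[3.2,4.4,0],[4,5.5,0],[4.8,6.7,0],[5.6,7.8,0],[6.4,8.9,0]],"rot":[[0,0,-8],[0,0,-16],[0,0,-24],[0,0,-32],[0,0,-40],[0,0,-48],[0,0,-56],[0,0,-64]]}' 0.3
python3 -m crank '{"travel":[[0.9,1.3,0],[1.8,2.6,0],[2.8,3.9,0],[2.8,3.9,0],[2.8,3.9,0]],"rot":[[0,0,-8],[0,0,-16],[0,0,-24],[0,0,-26],[0,0,-26]]}'
python3 - <<'E'
from h import *
for i in range(2):
  o=bot.observe(); print(o['position'],o['tool_rot'],o['grip_width'],o['force'])
  im=bot.grab_frame('wrist')
crop(0,im,150,130,210,180,3,'w17.png')
E
```

```text
clock: 17.25
position: [0.5683, 0.0753, 0.24]
tool_rot: [-3.14, 0.0, 1.864]
force: [-0.9, 0.4, 0.2]
grip_width: 0.0553
clock: 17.75
position: [0.5958, 0.1138, 0.24]
tool_rot: [-3.14, 0.002, 1.417]
force: [-0.4, -0.6, -0.3]
grip_width: 0.0555
[0.59582773 0.11381367 0.24000592] [-3.14019992e+00  1.52262452e-03  1.41690808e+00] 0.05554870884476651 [-0.35233181 -0.57557002 -0.26026207]
[0.59581221 0.11336115 0.24031756] [-3.14047173e+00  1.26581949e-03  1.41776065e+00] 0.05575056025535003 [-0.27973878 -0.62975202 -0.1239963 ]
```

View pics/w17.png

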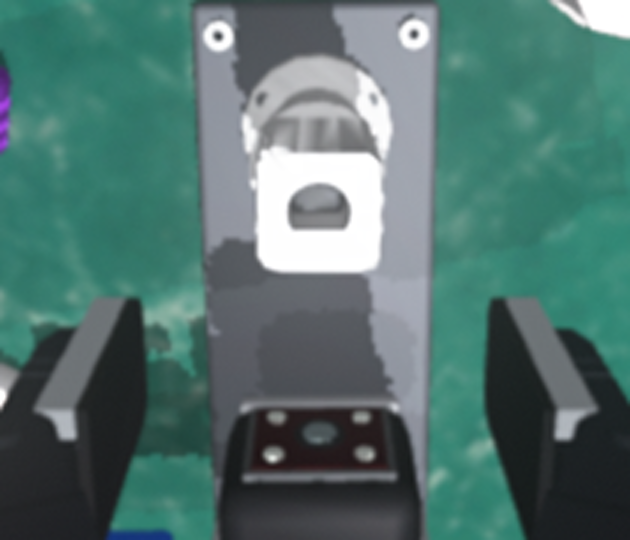

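```bash
python3 -m crank '{"travel":[[0.06,0.05,-3],[0.06,0.05,-6],[0.06,0.05,-8],[0.06,0.05,-9],[0.06,0.05,-9]],"rot":[[0,0,0],[0,0,0],[0,0,0],[0,0,0],[0,0,0]]}' 0.3
python3 -m crank '{"travel":[[0,0,0],[0,0,0],[0,0,0],[0,0,0],[0,0,0]],"rot":[[0,0,0],[0,0,0],[0,0,0],[0,0,0],[0,0,0]]}' -1 40
python3 -m crank '{"travel":[[0,0,0.5],[0,0,1],[0,0,2],[0,0,3],[0,0,5],[0,0,8],[0,0,8]],"rot":[[0,0,0],[0,0,0],[0,0,0],[0,0,0],[0,0,0],[0,0,0],[0,0,0]]}'
python3 - <<'E'
from h import *
for i in range(2):
  o=bot.observe(); print(o['position'],o['tool_rot'],o['grip_width'],o['force'])
  im=bot.grab_frame('wrist')
crop(0,im,0,0,512,384,1.5,'w18.png')
E
```

```text
clock: 18.35
position: [0.5964, 0.1138, 0.1503]
tool_rot: [-3.14, 0.001, 1.416]
force: [-0.8, 0.7, 1.5]
grip_width: 0.0554
clock: 18.85
position: [0.5972, 0.1145, 0.1524]
tool_rot: [3.14, -0.001, 1.416]
force: [-3.6, -0.1, 6.6]
grip_width: 0.0289
clock: 19.55
position: [0.5984, 0.1145, 0.2354]
tool_rot: [3.137, -0.002, 1.415]
force: [0.3, -0.8, -2.8]
grip_width: 0.0297
[0.59842041 0.11450553 0.23536762] [ 3.13650261e+00 -2.34424760e-03  1.41541888e+00] 0.029729517750510692 [ 0.26135723 -0.81951384 -2.76426893]
[0.59773536 0.11463026 0.23349991] [ 3.13833386e+00 -1.69498182e-03  1.41578158e+00] 0.028869570118495554 [-0.68351924  0.33032891 -2.12358491]
```

View pics/w18.png

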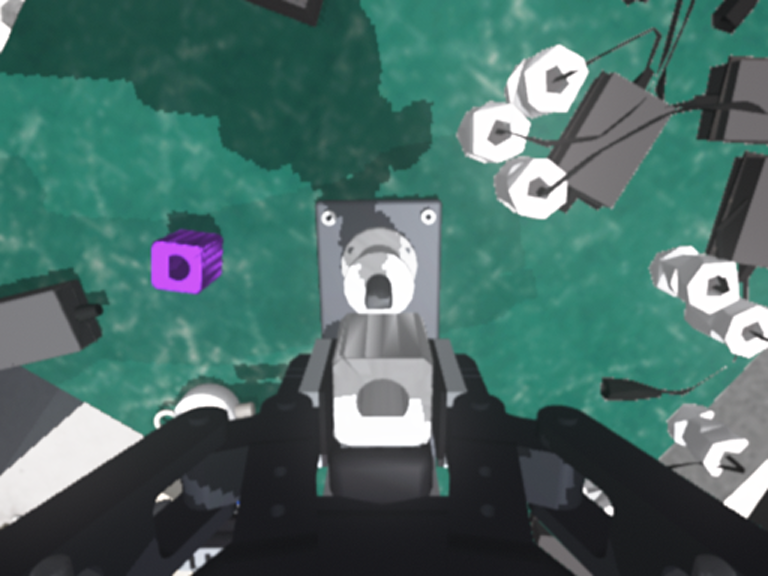

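```bash
python3 -m crank '{"travel":[[-0.9,3.8,0],[-1.8,7.6,0],[-2.7,11.4,0],[-3.6,15.2,0],[-4.45,18.85,0],[-4.45,18.85,0],[-4.45,18.85,0]],"rot":[[0,0,-4],[0,0,-8],[0,0,-12],[0,0,-16],[0,0,-19],[0,0,-19],[0,0,-19]]}'
python3 - <<'E'
from h import *
for i in range(2):
  o=bot.observe(); print(o['position'],o['tool_rot'],o['grip_width'],o['force'])
  im=bot.grab_frame('wrist')
np.savez('w19.npz',im=im,tcp=o['position'])
crop(0,im,0,0,512,384,1.5,'w19.png')
E
```

```text
clock: 20.35
position: [0.5517, 0.3036, 0.2302]
tool_rot: [-3.141, 0.001, 1.086]
force: [-0.2, -0.8, -2.3]
grip_width: 0.0293
[0.55174564 0.30364687 0.23022721] [-3.14110262e+00  1.39239236e-03  1.08633110e+00] 0.02927933074675466 [-0.23470054 -0.75335314 -2.30192102]
[0.55225852 0.30247935 0.23049225] [-3.14144270e+00  1.30375988e-03  1.08458822e+00] 0.02923010725047922 [-0.21465308 -0.55990116 -1.21683937]
```

View pics/w19.png

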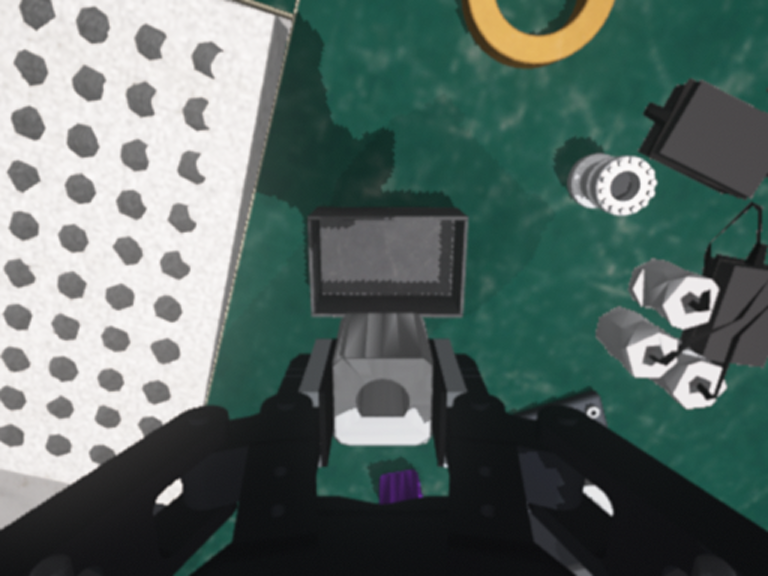

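Run:
```python
from h import *
RR=np.load('wcam.npz')['RR']; K=np.load('w10.npz')
m=dict(fx=K['fx'],fy=K['fy'],cx=K['cx'],cy=K['cy'],R=RR,t=-RR@np.array([.0725,0,-.071]))
C=np.array([onz(m,x/1.5,y/1.5,.2305-.04) for x,y in ((308,215),(467,214),(465,314),(314,315))]); print(C, C.mean(0))
```

```text
[[ 0.03386367 -0.04156598  0.1905    ]
 [ 0.03425634  0.04732018  0.1905    ]
 [-0.02523353  0.04902191  0.1905    ]
 [-0.0257014  -0.04073738  0.1905    ]] [0.00429627 0.00350968 0.1905    ]
```

```bash
python3 -m crank '{"travel":[[0.5,0.2,-3],[0.5,0.2,-6],[0.5,0.2,-9],[0.5,0.2,-11.5],[0.5,0.2,-12.5],[0.5,0.2,-13.2],[0.5,0.2,-13.2]],"rot":[[0,0,0],[0,0,0],[0,0,0],[0,0,0],[0,0,0],[0,0,0],[0,0,0]]}'
python3 -m crank '{"travel":[[0,0,-0.2],[0,0,-0.4],[0,0,-0.4]],"rot":[[0,0,0],[0,0,0],[0,0,0]]}'
python3 - <<'E'
from h import *
im=bot.grab_frame('wrist'); crop(0,im,100,100,300,220,2.5,'w20.png')
E
```

```text
clock: 21.15
position: [0.5577, 0.3045, 0.0991]
tool_rot: [3.142, 0.0, 1.084]
force: [-0.5, -0.1, -1.2]
grip_width: 0.0293
clock: 21.45
position: [0.5575, 0.3052, 0.0955]
tool_rot: [3.141, -0.001, 1.084]
force: [0.2, -0.0, -0.6]
grip_width: 0.029
```

View pics/w20.png

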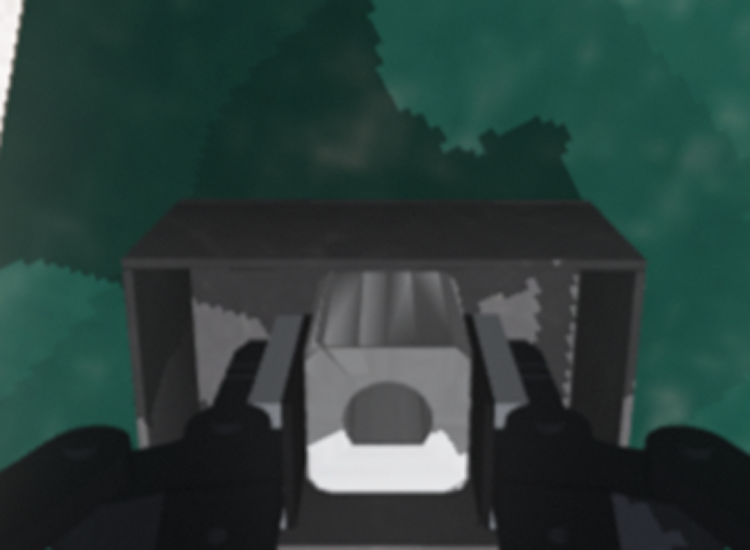

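```bash
python3 -m crank '{"travel":[[0,0,-0.2],[0,0,-0.3],[0,0,-0.3]],"rot":[[0,0,0],[0,0,0],[0,0,0]]}'
python3 -m crank '{"travel":[[0,0,0],[0,0,0],[0,0,0],[0,0,0]],"rot":[[0,0,0],[0,0,0],[0,0,0],[0,0,0]]}' 0.0
python3 -m crank '{"travel":[[0,0,2],[0,0,5],[0,0,9],[0,0,13],[0,0,13],[0,0,13]],"rot":[[0,0,0],[0,0,0],[0,0,0],[0,0,0],[0,0,0],[0,0,0]]}'
python3 - <<'E'
from h import *
im=bot.grab_frame('wrist'); crop(0,im,0,0,512,384,1.5,'w21.png')
im=bot.grab_frame('scene'); crop(0,im,150,140,200,140,4,'s21.png')
im=bot.grab_frame('top'); crop(0,im,140,120,200,150,4,'t21.png')
E
```

```text
clock: 21.8
position: [0.5576, 0.3051, 0.0929]
tool_rot: [-3.142, -0.001, 1.084]
force: [-5.3, -0.9, 13.5]
grip_width: 0.0292
clock: 22.2
position: [0.5574, 0.305, 0.092]
tool_rot: [-3.142, 0.0, 1.084]
force: [0.2, 0.2, 0.2]
grip_width: 0.0429
clock: 22.8
position: [0.5576, 0.3052, 0.2229]
tool_rot: [3.141, -0.001, 1.084]
force: [-0.2, -0.1, -0.8]
grip_width: 0.0427
```

View pics/w21.png

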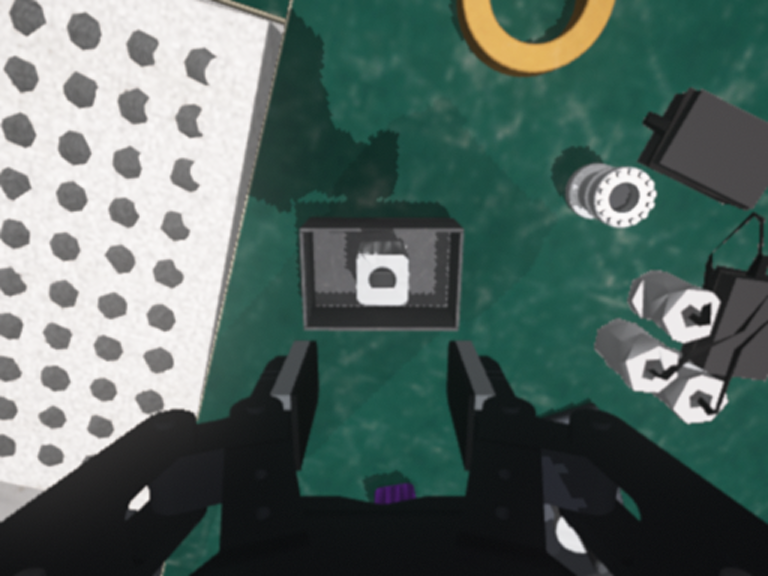

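View pics/s21.png

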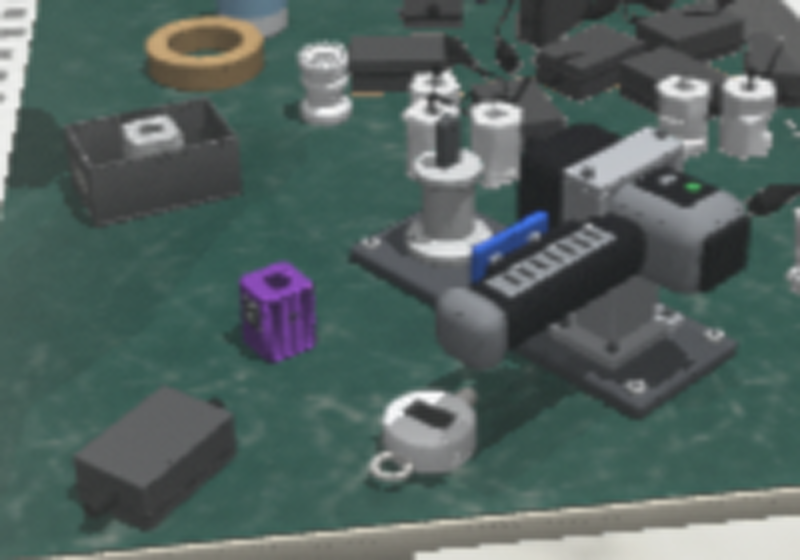

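View pics/t21.png

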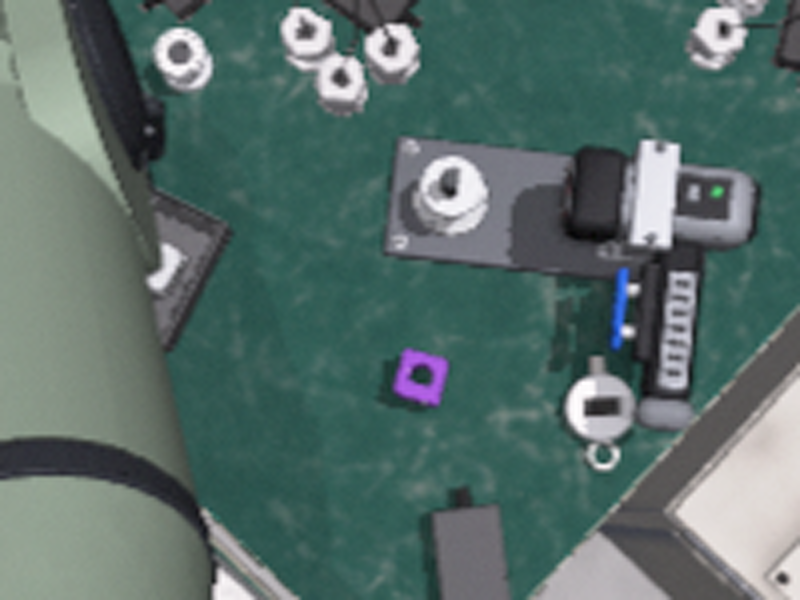

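The hub stands upright in the bin, the trigger is back at rest, the other objects look unmoved, and the gripper is clear. I'm handing the job in.

```bash
python3 -c "
from workcell import bot
print(bot.job_done())"
```

```text
the job is handed in; nothing more can be done
None
```

The job is done and was handed in at about 23 s of the 61 s allowed.

- **Hub on the post:** I took the bare-metal hub and left the purple one alone. It went fully down on the post with its code facing the reader. It slid on without resistance until it met the shoulder, with about 22 N on the wrist. I let go, and the scene picture showed it flush on the shoulder.
- **Trigger:** I held it at the pressure point for about 1.8 s, with a steady 6.5–7 N on the blade. The back finger stayed clear of the handle during that stage. I then squeezed it through to the stop for about 0.6 s; the finger gap read 37 mm there. That is about 1 mm below the nominal 38 mm, but the gripper also read 29.3 mm on the 30 mm hub. The trigger sprang back when I let go.
- **Hub in the bin:** The hub was lifted off and set on the bin floor, upright.

**Last checks:** The wrist, scene and top pictures showed the hub in the bin, the post empty and the blade back at rest. The purple hub, tally, adapter and coupling looked unmoved, and the gripper touched nothing. The arm partly covered the bin in the top picture, so the hub's position there rests on the other two.

**Disagreement:** Early position estimates for the post differed by 1–3 mm, mostly from noise in the pose readings. I corrected this from a close picture before lowering the hub.

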